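Make up the splicing kit and the connector kit

TASK

Make up two kits for the fibre technicians. The yellow tray gets the grey fibre cleaver and the red-capped white bottle; the white tray gets the orange cleaning cassette and the black adapter module with the blue couplers, which is still held in the glue-up clamp: lift the clamp's blue pawl, slide the clamp bar back by its red knob, then take the module out. Stand every thing upright and flat on the tray floor, one to a compartment (either one), let go of it, and do not move the green wipes box or the amber jar.

Things in the scene. Friction and masses are not known exactly. Their poses are not given: they have to be found in the camera images.
- bottle_mid (a point): White plastic bottle with a red cap, standing upright: round body 44 mm across and 56 mm high, a shoulder and a 24 mm wide cap above it, 76 mm high in all, about 0.12 kg. This point lies on its axis, 30 mm above its underside. z up.
- cleaver_mid (a point): Fibre cleaver: mid-grey block with a dark steel top, a small steel wheel and a red tab; 60 mm long (its x), 44 mm wide (its y; the top part is 40 mm wide), 42 mm high (the grey lower 30 mm is the full 44 mm wide), about 0.22 kg. This point lies on its centre, 21 mm above its underside. z up. Grasp it across its width.
- cassette_mid (a point): Orange connector-cleaning cassette with a white top strip: block 80 mm long (its x), 36 mm wide (its y), 44 mm high, standing upright, about 0.11 kg. This point is its centre, 22 mm above its underside. z up. Grasp it across its width.
- module_mid (a point): Adapter module: black block 64 long (its x), 44 wide (y), 45 mm high, six blue couplers, 0.16 kg. Point: its centre; z up. It starts on the clamp's 10 mm base plate, jaws (36 mm wide) at its two ends, length along the bar; a red lip of the bar's jaw (30 wide, top 63 mm above bench) covers half its top, so it lifts out only once the bar is back. Grasp across its width; those sides are free.
- tray_yellow: Yellow kit tray, fixed to the bench, yellow plastic, 115 (its x) x 195 (its y) x 20 mm high, open on top, walls 4 mm, floor 4 mm thick. A thin wall across its middle (y = 0) makes two equal compartments, each about 107 x 91 mm inside, centred at y = +48 and -48 mm. Origin: centre of its underside, on the bench; z up.
- tray_white: White kit tray, fixed to the bench, white plastic, 115 (its x) x 195 (its y) x 20 mm high, open on top, walls 4 mm, floor 4 mm thick. A thin wall across its middle (y = 0) makes two equal compartments, each about 107 x 91 mm inside, centred at y = +48 and -48 mm. Origin: centre of its underside, on the bench; z up.
- pawl_grip (a point): Round grip disc at the blue pawl's free end, 18 mm across, 12 mm thick (y); point: its centre, 45 mm above bench while down. Its x then points to the pivot, a level axis along y 65 mm away; y is the way the bar slides back. Down, its tooth locks the bar. Pinch its flat y faces and lift in an arc about the pivot by 50 to 65 deg (limit 77), about 1 N; it stays up. Plate below is 10 mm.
- bar_knob (a point): Upright red knob on the clamp bar, 16 mm across, 30 to 80 mm above bench; point: on its axis, 66 mm above bench. Its y axis is the way the bar slides back: straight, level, 45 mm to the end stop, about 3 N friction, stays where left. The pawl crosses the bar 67 mm from the closed knob on the -y side; once lifted the bar passes under it. The module lifts out with the bar back 40 mm or more.
- wipes_mid (a point): Green cardboard wipes box, 60 x 110 x 55 mm high, a bystander to be left alone. This point is its centre.
- jar_mid (a point): Amber glass jar with a black lid, 60 mm across, 75 mm high, a bystander to be left alone. This point is on its axis, half-way up.

How it is judged:
By the outcome, as a careful person would: the job done as asked, in the order asked, and still so for the second after the job is handed in, with the robot touching nothing.
It also fails if it takes over 118 s, if anything falls off the work surface, if the arm or the gripper's body presses on something with over 40 N, if the wrist force passes 120 N, or if a joint passes its speed limit or range.

ROBOT

A 6-joint arm with a two-finger parallel gripper is mounted at the origin on the work surface. World frame = base frame: x ahead of the robot, y to its left, z up, the work surface at z = 0. Lengths are in m, angles in rad, forces in N, time in s.
With the tool pointing down it reaches from about 0.375 to 0.975 m from the base axis. Payload 3.8 kg.
Tool frame: the origin (TCP) lies on the centre line of the jaws, within the pads' length; the fingertips stand 22 mm ahead of it and the grasp point (between the pads) lies 3 mm ahead of it; x points along the fingers, y is the direction in which the jaws open and shut, and the axes are right-handed (so a half turn about x gives the same grasp; the last joint's range is limited). The gripper opens to 88 mm and grips with 3 to 60 N. Pads are 18 mm wide; open, the fingers measure 123 mm over their backs; the gripper's body (75 mm by 187 mm) begins 45 mm behind the grasp point.
Start: joints at [-1.317, 0.264, 1.604, -0, 1.274, -0.037], TCP at [0.194, -0.647, 0.261] pointing down, gripper open.
Joint ranges: [-2.63, 2.63], [-0.94, 2.18], [0.31, 2.57], [-1.31, 4.45], [0, 2.66], [-2.55, 2.55]. Speed limits (rad/s): [2.57, 2.57, 3.14, 3.14, 3.14, 3.14].

INTERFACE

Orientations are given as a unit quaternion [w, x, y, z].
In Python, from rig import env gives the robot as it stands.
- The arm moves only by the shell command python3 -m pendant 'ROWS' [OPENING] [FORCE]. ROWS is JSON, a list of rows, each a list of 2 entries, a list of its own where there are three numbers: the shift along the tool's x, y, z in mm, then the turn about the tool's x in rad. A call has 1 to 12 rows; each row is the pose to reach, as a shift and turn from the pose commanded when the call began, along the tool's axes at that moment; what a row does not reach only later rows make up. A row lasts 1/12 s, in which the tool goes at most 41.7 mm and 7.16 degrees, less where a joint would pass 70% of its speed; a pose out of reach is approached as far as the arm can. A call with a gripper value outside its range is refused whole. OPENING is the gripper's target within -1 to 1 (shut at 1, half-way at 0, fully open at -1), set as the call begins (- or left out, the last holds). The fingers move at their own pace and stop on an object; FORCE is the grip in N (left out, the last holds). Time passes only in rows, so rows that repeat a pose let the fingers close. It gives the time, the measured TCP pose, the force and the opening at its end, in the units of the state.
- env.read_state(): the state, without advancing time (a new reading comes with each control period).
- env.read_camera(name): name is "side" or "top"; returns a dict with "frame" (480x640x3 uint8, blue, green, red), "range_z" (480x640 float32, m along the optical axis (not along the pixel's ray), 0 where there is no reading), "intrinsics" (3x3 intrinsics, pixels), "pose" (4x4, takes a point from camera to world coordinates). Camera axes: x right, y down, z forward; pixel columns grow to the right and rows downward; lengths in m; the calibration is good to about 2 mm. A picture is of the moment at which its call begins.
- env.hand_in(): hands the job in, once; it reports no verdict.
The state is a dict: "time": time; "qpos": joint angles; "joint_velocities": joint speeds; "effort": joint torques, N m; "ee_pos": TCP position; "ee_rot": TCP orientation; "contact_force": force on the tool from outside, world axes, zero at the start; "torque": the same for the moment, N m; "width": opening from 0.0 (shut) to 1.0 (fully open).
Only numpy, scipy, OpenCV 4.12 (cv2) and the standard library are available. Lean on these libraries where they do the work, as an engineer would, in place of code of your own. Each camera call takes 0.05 s, during which the arm holds its last target.

## Working session

There is one attempt and no reset: what is moved stays moved. The work goes in short steps, Python scripts to look and compute and a shell command to move; the robot and the scene stay as the last step left them, time stands still between calls to the robot, and variables do not carry over. Pictures are saved under pics/ and viewed, and the job is handed in when it is done.

```bash
ls; mkdir -p pics; python3 - <<'E'
from rig import env
import cv2,numpy as np
s=env.read_state(); print({k:np.round(v,3) for k,v in s.items()})
for n in("top","side"):
    c=env.read_camera(n); cv2.imwrite(f"pics/{n}0.png",c["frame"]); np.savez(f"{n}0.npz",**c)
    print(n,c["intrinsics"],c["pose"])
E
```

```text
pics
{'time': np.float64(0.0), 'qpos': array([-1.317,  0.265,  1.605, -0.   ,  1.274, -0.037]), 'joint_velocities': array([0.002, 0.   , 0.001, 0.002, 0.001, 0.002]), 'effort': array([ 0.0000e+00, -5.0211e+01, -3.5687e+01,  7.3000e-02,  2.9000e-02,
       -0.0000e+00]), 'ee_pos': array([ 0.193, -0.646,  0.259]), 'ee_rot': array([-0.102, -0.7  , -0.103,  0.7  ]), 'contact_force': array([ 0.723,  0.464, -0.446]), 'torque': array([-0.024,  0.019, -0.016]), 'width': np.float64(1.0)}
top [[459.23586552   0.         316.34787413]
 [  0.         459.23586552 237.32888886]
 [  0.           0.           1.        ]] [[ 0.02548252 -0.98328072  0.18030438  0.43561264]
 [-0.99955138 -0.02222207  0.02008024 -0.00150011]
 [-0.01573778 -0.18073518 -0.98340588  0.92521887]
 [ 0.          0.          0.          1.        ]]
side [[450.16150368   0.         315.27842378]
 [  0.         450.16150368 234.1414236 ]
 [  0.           0.           1.        ]] [[ 0.88146854 -0.23346179  0.41049823  0.24860114]
 [-0.47219468 -0.42332482  0.77319356 -0.66021414]
 [-0.00673706 -0.87538088 -0.48338693  0.48889619]
 [ 0.          0.          0.          1.        ]]
```

View pics/top0.png

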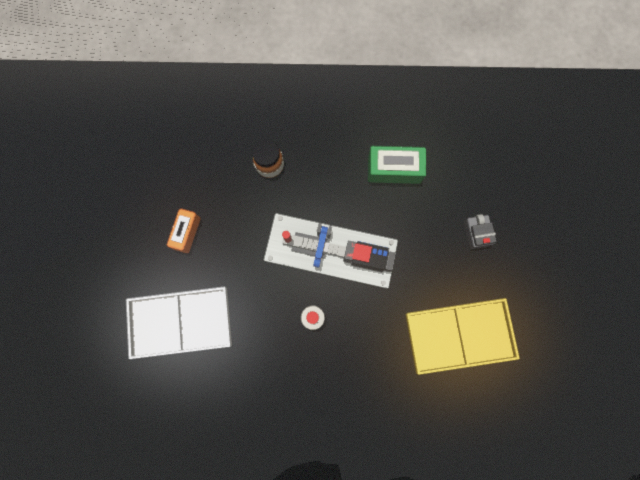

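View pics/side0.png

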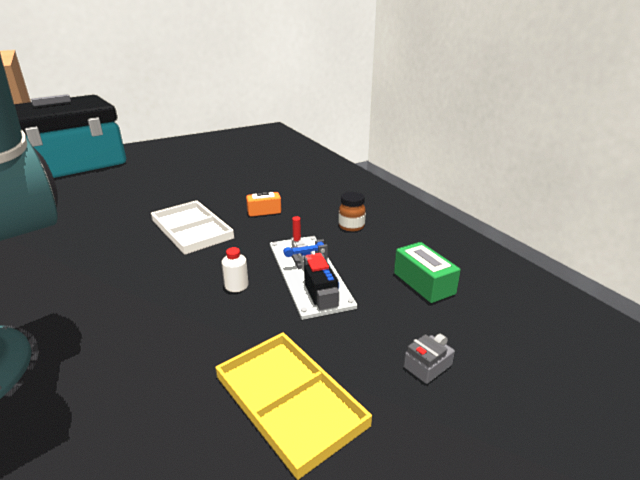

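```bash
cat > h.py <<'E'
import numpy as np,cv2
def load(n): return dict(np.load(n+".npz"))
def cloud(c):
    K=c["intrinsics"];z=c["range_z"].astype(float);v,u=np.mgrid[:480,:640]
    P=np.stack([(u-K[0,2])*z/K[0,0],(v-K[1,2])*z/K[1,1],z],-1)
    W=P@c["pose"][:3,:3].T+c["pose"][:3,3]; W[z==0]=np.nan; return W
def ray(c,u,v):
    K=c["intrinsics"]; d=c["pose"][:3,:3]@np.array([(u-K[0,2])/K[0,0],(v-K[1,2])/K[1,1],1.]); return c["pose"][:3,3],d
def at_z(c,u,v,z):
    o,d=ray(c,u,v); return o+d*(z-o[2])/d[2]
def tri(c1,p1,c2,p2):
    o1,d1=ray(c1,*p1);o2,d2=ray(c2,*p2)
    t=np.linalg.lstsq(np.c_[d1,-d2],o2-o1,rcond=None)[0]
    a=o1+d1*t[0];b=o2+d2*t[1]; return (a+b)/2,np.linalg.norm(a-b)
def crop(c,x0,y0,x1,y1,s,fn):
    im=cv2.resize(c["frame"][y0:y1,x0:x1],None,fx=s,fy=s,interpolation=cv2.INTER_CUBIC)
    st=10
    for x in range((x0//st+1)*st,x1,st):
        cv2.line(im,((x-x0)*s,0),((x-x0)*s,6),(0,255,255),1); cv2.putText(im,str(x),((x-x0)*s-10,16),0,.35,(0,255,255),1)
    for y in range((y0//st+1)*st,y1,st):
        cv2.line(im,(0,(y-y0)*s),(6,(y-y0)*s),(0,255,255),1); cv2.putText(im,str(y),(8,(y-y0)*s+4),0,.35,(0,255,255),1)
    cv2.imwrite(fn,im)
def proj(c,p):
    q=c["pose"][:3,:3].T@(np.asarray(p,float)-c["pose"][:3,3]);k=c["intrinsics"]@q;return k[:2]/k[2]
E
python3 - <<'E'
from h import *
t=load("top0");s=load("side0")
crop(t,255,205,405,295,5,"pics/c1.png")
crop(s,260,205,360,320,5,"pics/c2.png")
for n,c in(("t",t),("s",s)):
    W=cloud(c); b=np.isfinite(W[...,2])
    print(n,np.nanmedian(W[300:340,340:380,2]) if n=="t" else np.nanmedian(W[320:340,180:210,2]))
    hsv=cv2.cvtColor(c["frame"],cv2.COLOR_BGR2HSV)
E
```

```text
t 0.0003352831173664139
s 5.390771594485089e-05
```

View pics/c1.png

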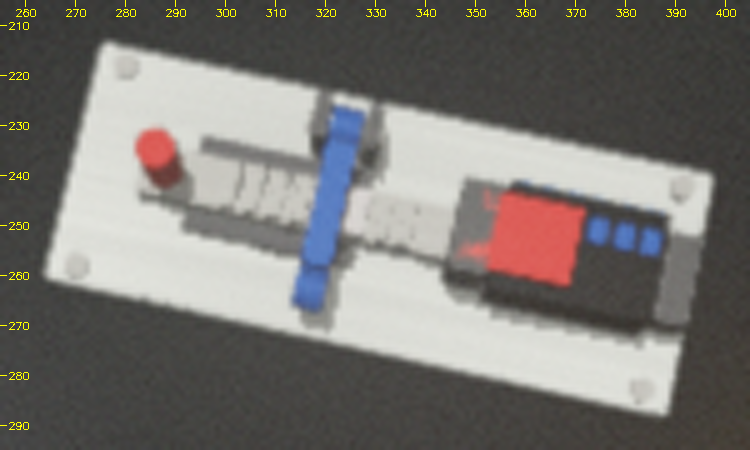

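View pics/c2.png

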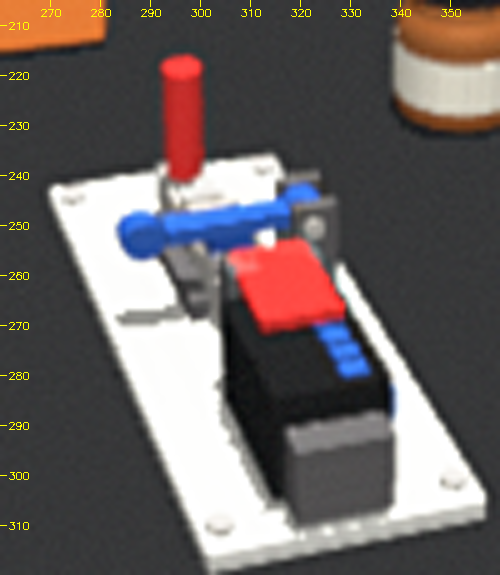

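```bash
python3 - <<'E'
from h import *
t=load("top0");s=load("side0")
T=cloud(t);S=cloud(s)
def st(name,Wc,box,zlo,zhi):
    x0,y0,x1,y1=box
    P=Wc[y0:y1,x0:x1].reshape(-1,3);P=P[(P[:,2]>zlo)&(P[:,2]<zhi)]
    if len(P)<5: print(name,"few");return
    (c,wh,a)=cv2.minAreaRect((P[:,:2]*1000).astype(np.float32))
    print(name,len(P),"z med/max %.1f %.1f"%(np.median(P[:,2])*1e3,np.percentile(P[:,2],98)*1e3),"rect c",np.round(c,1),"wh",np.round(wh,1),"ang",round(a,1),"mean",np.round(P[:,:2].mean(0)*1e3,1))
st("bottle cap T",T,(295,300,330,335),.07,.085)
st("bottle all T",T,(295,300,330,335),.01,.085)
st("bottle cap S",S,(215,240,255,300),.065,.085)
st("bottle body S",S,(215,240,255,300),.01,.055)
st("cleaver T",T,(460,205,505,255),.01,.08)
st("cleaver T top",T,(460,205,505,255),.036,.08)
st("cleaver S",S,(395,325,465,390),.006,.08)
st("cleaver S",S,(395,325,465,390),.034,.08)
st("cass T top",T,(160,200,210,260),.038,.06)
st("cass S top",S,(240,185,290,220),.038,.06)
st("cass S",S,(240,185,290,220),.008,.06)
st("yellow T",T,(400,290,525,380),.012,.03)
st("yellow S",S,(205,325,380,480),.012,.03)
st("yellow floor T",T,(400,290,525,380),.002,.008)
st("white T",T,(118,280,238,365),.012,.03)
st("white S",S,(140,195,240,255),.012,.03)
st("jar T",T,(245,140,295,185),.06,.09)
st("jar S",S,(330,185,375,240),.02,.09)
st("wipes T",T,(360,140,435,190),.05,.07)
st("clamp plate T",T,(260,205,405,295),.006,.014)
st("module+jaws T",T,(342,230,405,280),.045,.075)
st("lip T",T,(342,230,405,280),.059,.075)
st("knob T",T,(275,222,300,248),.07,.09)
st("knob S",S,(285,212,310,240),.035,.09)
st("disc T",T,(308,255,328,272),.035,.065)
st("disc S",S,(280,240,296,262),.03,.065)
st("pawl T",T,(308,222,335,272),.04,.075)
# colours
for n,c,W,b in(("T",t,T,(305,220,335,275)),("S",s,S,(275,235,325,265))):
    hsv=cv2.cvtColor(c["frame"],cv2.COLOR_BGR2HSV);m=(hsv[...,0]>100)&(hsv[...,0]<130)&(hsv[...,1]>120)
    mm=np.zeros_like(m);mm[b[1]:b[3],b[0]:b[2]]=1;m&=mm
    P=W[m];print(n,"pawl blue",len(P),np.round(np.nanmin(P,0),3),np.round(np.nanmax(P,0),3))
    A=np.c_[P[:,:2]]*1e3;(cc,wh,a)=cv2.minAreaRect(A.astype(np.float32));print(cc,wh,a)
    # end profile
E
```

```text
bottle cap T 134 z med/max 75.9 79.4 rect c [443.6  20.1] wh [21.6 22.1] ang 1.5 mean [443.1  19.7]
bottle all T 434 z med/max 61.2 78.6 rect c [442.9  19.6] wh [42.  41.9] ang 47.0 mean [442.8  19.3]
bottle cap S 134 z med/max 74.5 76.9 rect c [441.5  16.8] wh [24.3 22. ] ang 65.8 mean [440.2  13.4]
bottle body S 514 z med/max 33.2 54.4 rect c [438.6   8.9] wh [28.1 43.1] ang 71.8 mean [436.9   2. ]
cleaver T 806 z med/max 40.6 45.8 rect c [ 621.2 -307.4] wh [61.7 43.8] ang 10.3 mean [ 617.8 -303.9]
cleaver T top 497 z med/max 42.3 46.0 rect c [ 622.  -307.6] wh [60.1 40.3] ang 12.1 mean [ 615.9 -308.2]
cleaver S 1615 z med/max 33.1 44.7 rect c [ 619.5 -311.2] wh [63.3 43.7] ang 9.5 mean [ 609.6 -318.2]
cleaver S 790 z med/max 41.6 45.1 rect c [ 620.4 -310.8] wh [61.3 40.8] ang 9.2 mean [ 611.6 -313.8]
cass T top 723 z med/max 45.2 50.8 rect c [607.7 283.7] wh [37.5 79.6] ang 76.0 mean [606.3 282. ]
cass S top 240 z med/max 43.5 48.2 rect c [605.8 278.4] wh [33.2 79.7] ang 78.4 mean [603.4 275.4]
cass S 622 z med/max 32.8 47.4 rect c [605.4 278.5] wh [36.7 79.8] ang 75.9 mean [601.8
[... 1115 characters left out ...]
 z med/max 80.0 83.2 rect c [594.2  73.1] wh [14.4 14.7] ang 0.6 mean [594.2  73. ]
knob S 170 z med/max 60.1 80.5 rect c [593.4  70.4] wh [16.4 16.8] ang 4.0 mean [592.   67.6]
disc T 82 z med/max 51.1 56.3 rect c [551.2  13.8] wh [11.8 24.5] ang 78.5 mean [550.3  13.8]
disc S 114 z med/max 47.0 53.8 rect c [562.2  40.4] wh [80.8 22.9] ang 64.4 mean [550.   13.5]
pawl T 341 z med/max 50.5 56.2 rect c [580.8   4.3] wh [28.2 85.5] ang 85.5 mean [585.6   7. ]
T pawl blue 195 [ 0.542 -0.002  0.045] [0.617 0.02  0.056]
(nan, nan) (0.0, 0.0) 0.0
S pawl blue 256 [ 0.537 -0.005  0.019] [0.619 0.062 0.054]
(584.82275390625, 15.714736938476562) (65.32801818847656, 69.30673217773438) 52.88777160644531
```

```bash
cat > go.py <<'E'
import sys,numpy as np
from rig import env
from scipy.spatial.transform import Rotation as R
def axes():
    s=env.read_state();q=np.array(s["ee_rot"]);M=R.from_quat([q[1],q[2],q[3],q[0]]).as_matrix();return s,M
if __name__=="__main__":
    s,M=axes();p=np.array(s["ee_pos"])*1e3;yaw=np.degrees(np.arctan2(M[1,1],M[0,1]))
    print("t %.2f"%s["time"],"tcp",np.round(p,1),"jaw yaw %.1f"%yaw,"q",np.round(s["qpos"],2),"F",np.round(s["contact_force"],1),"w %.3f"%s["width"],"toolx",np.round(M[:,0],3))
    a=[float(v) for v in sys.argv[1:]]
    if len(a)>=3:
        d=M.T@(np.array(a[:3])-p);print("shift",np.round(d,1))
    if len(a)>3:
        e=(a[3]-yaw+90)%180-90; print("turn %.3f"%(-np.radians(e)),"or %.3f"%(-np.radians(e-np.sign(e)*180)))
E
python3 go.py 620.7 -309.3 150 100
```

```text
t 0.10 tcp [ 193.4 -646.1  259.5] jaw yaw -73.3 q [-1.32  0.26  1.61  0.    1.27 -0.04] F [ 0.3 -0.1 -0.6] w 0.997 toolx [-0.     0.002 -1.   ]
shift [ 110.  -199.9 -505.9]
turn 0.116 or -3.025
```

```bash
python3 -m pendant '[[[30,-50,-130],0.1],[[60,-130,-320],0.116],[[100,-200,-506],0.116],[[100,-200,-506],0.116],[[100,-200,-506],0.116],[[100,-200,-506],0.116],[[100,-200,-506],0.116],[[100,-200,-506],0.116],[[100,-200,-506],0.116],[[100,-200,-506],0.116],[[100,-200,-506],0.116],[[100,-200,-506],0.116]]' -1 30; python3 go.py 620.7 -309.3 150 100
```

```text
time: 1.1
ee_pos: [0.5808, -0.3406, 0.1694]
ee_rot: [-0.062, -0.704, -0.062, 0.705]
contact_force: [1.2, -0.4, 0.2]
width: 1.0
t 1.10 tcp [ 580.8 -340.6  169.4] jaw yaw -80.0 q [-0.57  0.33  1.7  -0.    1.12  0.83] F [ 1.2 -0.4  0.2] w 1.000 toolx [-0.001  0.    -1.   ]
shift [ 19.4 -23.9 -44.7]
turn 0.000 or -3.141
```

```bash
python3 -m pendant '[[[100,-200,-506],0.116]]' >/dev/null 2>&1; true
python3 go.py 620.7 -309.3 90 100
```

```text
t 1.18 tcp [ 615.4 -318.7  161.7] jaw yaw -86.7 q [-0.51  0.37  1.66  0.    1.12  1.  ] F [ 0.9 -0.7 -0.8] w 1.003 toolx [-0.001  0.001 -1.   ]
shift [71.7 -9.  -6. ]
turn -0.116 or 3.025
```

```bash
python3 -m pendant '[[[30,-9,-6],-0.116],[[60,-9,-6],-0.116],[[60,-9,-6],-0.116],[[60,-9,-6],-0.116]]'; python3 go.py 620.7 -309.3 27 100
python3 - <<'E'
from rig import env
from h import *
c=env.read_camera("side");np.savez("s1.npz",**c);crop(c,350,210,510,400,4,"pics/s1.png")
E
```

```text
time: 1.52
ee_pos: [0.6181, -0.3102, 0.0997]
ee_rot: [-0.061, -0.702, -0.063, 0.706]
contact_force: [0.3, -0.1, 0.8]
width: 1.002
t 1.52 tcp [ 618.1 -310.2   99.7] jaw yaw -80.0 q [-0.5   0.43  1.7  -0.    1.02  0.89] F [ 0.3 -0.1  0.8] w 1.002 toolx [-0.006  0.003 -1.   ]
shift [72.7 -0.1 -3.1]
turn 0.000 or -3.141
```

View pics/s1.png

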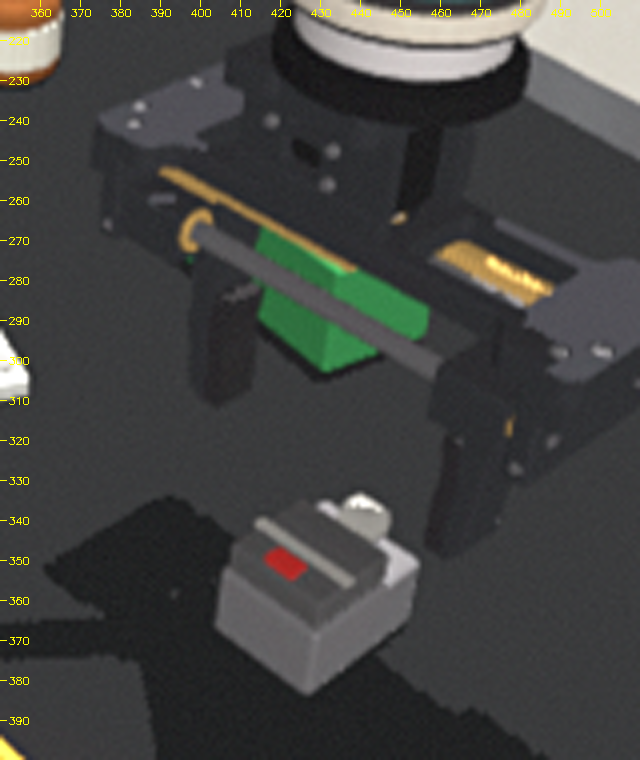

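```bash
python3 -m pendant '[[[30,0,-3],0],[[55,0,-3],0],[[70,0,-3],0],[[70,0,-3],0],[[70,0,-3],0]]'; python3 go.py 620.7 -309.3 27 100
python3 - <<'E'
from rig import env
from h import *
c=env.read_camera("side");np.savez("s2.npz",**c);crop(c,350,230,510,400,4,"pics/s2.png")
E
```

```text
time: 1.98
ee_pos: [0.6228, -0.3117, 0.0333]
ee_rot: [-0.061, -0.704, -0.061, 0.705]
contact_force: [0.6, -0.6, 1.5]
width: 1.002
t 1.98 tcp [ 622.8 -311.7   33.3] jaw yaw -80.0 q [-0.5   0.51  1.72 -0.    0.91  0.9 ] F [ 0.6 -0.6  1.5] w 1.002 toolx [-0.  0. -1.]
shift [ 6.3 -2.8  1.7]
turn -0.001 or 3.141
```

View pics/s2.png

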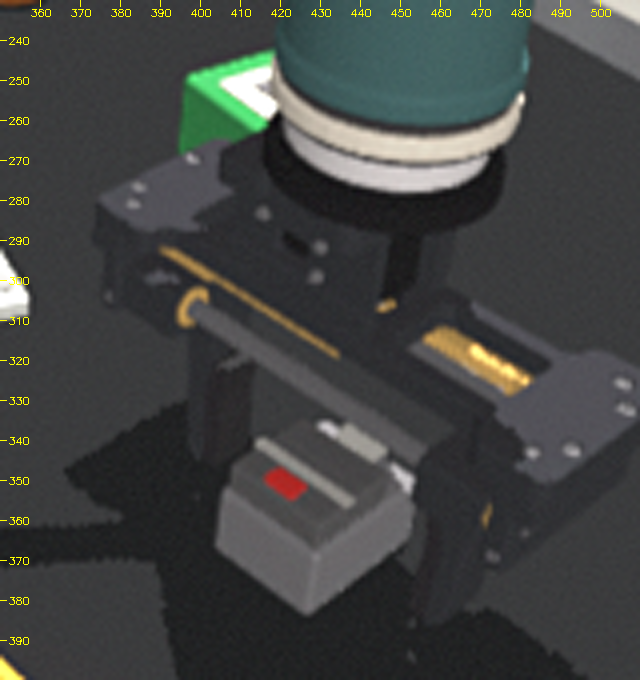

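```bash
python3 -m pendant '[[[5,-2,1],0],[[5,-2,1],0],[[5,-2,1],0]]';  python3 -m pendant '[[[0,0,0],0],[[0,0,0],0],[[0,0,0],0],[[0,0,0],0],[[0,0,0],0],[[0,0,0],0]]' 0.5 30; python3 go.py
```

```text
time: 2.28
ee_pos: [0.6222, -0.3095, 0.0288]
ee_rot: [0.062, 0.705, 0.061, -0.704]
contact_force: [0.3, -0.1, 0.2]
width: 1.002
time: 2.78
ee_pos: [0.6218, -0.3092, 0.0277]
ee_rot: [-0.062, -0.704, -0.062, 0.704]
contact_force: [-0.0, -0.7, -0.5]
width: 0.567
t 2.78 tcp [ 621.8 -309.2   27.7] jaw yaw -80.0 q [-0.5   0.51  1.73  0.    0.9   0.9 ] F [-0.  -0.7 -0.5] w 0.567 toolx [-0.  0. -1.]
```

```bash
python3 -m pendant '[[[0,0,0],0],[[0,0,0],0],[[0,0,0],0],[[0,0,0],0]]' 1 30; python3 -m pendant '[[[-30,0,0],0],[[-60,0,0],0],[[-90,0,0],0],[[-90,0,0],0]]';python3 go.py 423.5 -315.8 100 9.9
```

```text
time: 3.12
ee_pos: [0.6218, -0.3093, 0.0277]
ee_rot: [0.062, 0.704, 0.062, -0.704]
contact_force: [-0.9, -0.8, -0.3]
width: 0.496
time: 3.45
ee_pos: [0.6256, -0.3112, 0.125]
ee_rot: [0.064, 0.708, 0.06, -0.701]
contact_force: [1.9, -0.8, -0.8]
width: 0.497
t 3.45 tcp [ 625.6 -311.2  125. ] jaw yaw -80.0 q [-0.5   0.41  1.68  0.    1.05  0.9 ] F [ 1.9 -0.8 -0.8] w 0.497 toolx [ 0.01  -0.005 -1.   ]
shift [ 23.  -30.8 200.1]
turn -1.569 or 1.573
```

```bash
python3 -m pendant '[[[0,-8,50],-0.4],[[0,-16,100],-0.8],[[0,-24,150],-1.2],[[0,-31,200],-1.569],[[0,-31,200],-1.569],[[0,-31,200],-1.569],[[0,-31,200],-1.569],[[0,-31,200],-1.569],[[0,-31,200],-1.569],[[0,-31,200],-1.569],[[0,-31,200],-1.569],[[0,-31,200],-1.569]]';python3 go.py 423.5 -315.8 100 9.9;python3 -m pendant '[[[0,0,0],-0.12],[[0,0,0],-0.12],[[0,0,0],-0.12]]'; python3 go.py 423.5 -315.8 32 9.9
```

```text
time: 4.45
ee_pos: [0.4187, -0.3129, 0.1165]
ee_rot: [0.526, 0.472, 0.527, -0.472]
contact_force: [0.2, -0.4, -1.3]
width: 0.497
t 4.45 tcp [ 418.7 -312.9  116.5] jaw yaw 6.3 q [-0.69  0.12  2.06  0.    0.96 -0.8 ] F [ 0.2 -0.4 -1.3] w 0.497 toolx [-0.001  0.001 -1.   ]
shift [16.5  4.5  3.4]
turn -0.063 or 3.079
time: 4.7
ee_pos: [0.4189, -0.313, 0.1168]
ee_rot: [0.551, 0.442, 0.553, -0.442]
contact_force: [0.7, 0.4, -3.0]
width: 0.499
t 4.70 tcp [ 418.9 -313.   116.8] jaw yaw 12.6 q [-0.69  0.12  2.06  0.    0.96 -0.91] F [ 0.7  0.4 -3. ] w 0.499 toolx [-0.001  0.001 -1.   ]
shift [84.8  3.9  3.8]
turn 0.048 or -3.094
```

```bash
python3 -m pendant '[[[0,4,4],0.048],[[30,4,4],0.048],[[60,4,4],0.048],[[70,4,4],0.048],[[70,4,4],0.048],[[70,4,4],0.048]]'; python3 go.py 423.5 -315.8 32 9.9
python3 - <<'E'
from rig import env
from h import *
c=env.read_camera("side");np.savez("s3.npz",**c);crop(c,200,230,390,480,3,"pics/s3.png")
E
```

```text
time: 5.2
ee_pos: [0.4237, -0.316, 0.0472]
ee_rot: [0.541, 0.454, 0.542, -0.454]
contact_force: [1.3, 0.3, -1.7]
width: 0.497
t 5.20 tcp [ 423.7 -316.    47.2] jaw yaw 10.0 q [-0.69  0.22  2.09  0.    0.83 -0.86] F [ 1.3  0.3 -1.7] w 0.497 toolx [-0.002  0.001 -1.   ]
shift [15.2 -0.1 -0.2]
turn 0.002 or -3.140
```

View pics/s3.png

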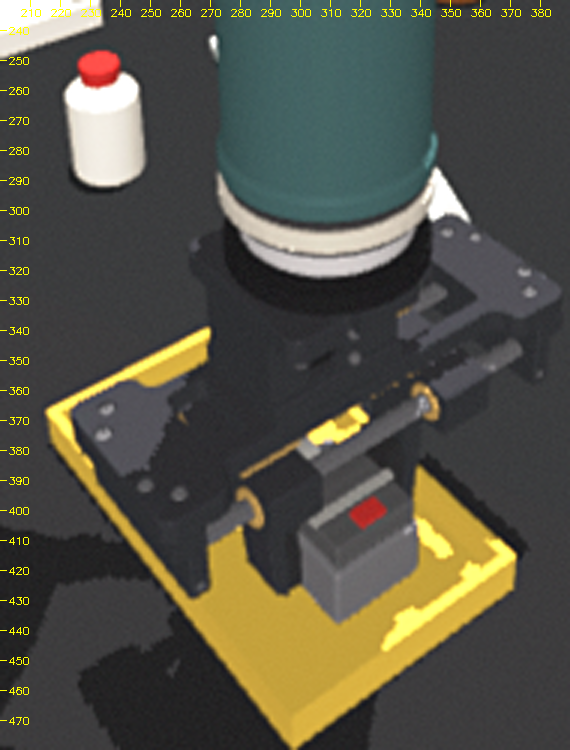

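```bash
python3 -m pendant '[[[6,0,0],0],[[11,0,0],0],[[13,0,0],0],[[13,0,0],0]]'; python3 -m pendant '[[[1.5,0,0],0],[[1.5,0,0],0],[[1.5,0,0],0]]'; python3 go.py 423.5 -315.8 32 9.9
```

```text
time: 5.58
ee_pos: [0.4241, -0.3164, 0.0346]
ee_rot: [0.542, 0.454, 0.542, -0.454]
contact_force: [0.3, -0.4, -2.3]
width: 0.498
time: 5.83
ee_pos: [0.4243, -0.3166, 0.0333]
ee_rot: [0.542, 0.454, 0.542, -0.454]
contact_force: [0.1, 0.8, -2.0]
width: 0.494
t 5.83 tcp [ 424.3 -316.6   33.3] jaw yaw 10.1 q [-0.69  0.25  2.1   0.    0.8  -0.86] F [ 0.1  0.8 -2. ] w 0.494 toolx [ 0. -0. -1.]
shift [ 1.3 -0.7 -0.9]
turn 0.003 or -3.138
```

Still about 1.5 mm to go, then release partly open (o=-0.3 ≈ 57 mm).

```bash
python3 -m pendant '[[[1.5,0,0],0],[[1.5,0,0],0],[[2,0,0],0],[[2,0,0],0]]'; python3 -m pendant '[[[0,0,0],0],[[0,0,0],0],[[0,0,0],0],[[0,0,0],0]]' -0.25; python3 go.py;python3 -m pendant '[[[-20,0,0],0],[[-50,0,0],0],[[-80,0,0],0],[[-110,0,0],0]]'; python3 go.py 442.5 18.4 110 20;python3 - <<'E'
from rig import env
from h import *
c=env.read_camera("side");np.savez("s4.npz",**c);crop(c,200,230,390,480,3,"pics/s4.png")
E
```

```text
time: 6.17
ee_pos: [0.4242, -0.3165, 0.0316]
ee_rot: [0.542, 0.454, 0.542, -0.454]
contact_force: [-1.9, 0.4, 1.6]
width: 0.495
time: 6.5
ee_pos: [0.4245, -0.3167, 0.0313]
ee_rot: [0.542, 0.454, 0.542, -0.454]
contact_force: [0.8, 0.5, 0.3]
width: 0.625
t 6.50 tcp [ 424.5 -316.7   31.3] jaw yaw 10.1 q [-0.69  0.25  2.1   0.    0.79 -0.86] F [0.8 0.5 0.3] w 0.625 toolx [ 0. -0. -1.]
time: 6.83
ee_pos: [0.4239, -0.3162, 0.142]
ee_rot: [0.542, 0.454, 0.542, -0.454]
contact_force: [-0.3, -1.1, -0.1]
width: 0.627
t 6.83 tcp [ 423.9 -316.2  142. ] jaw yaw 10.1 q [-0.69  0.1   2.03 -0.    1.01 -0.86] F [-0.3 -1.1 -0.1] w 0.627 toolx [-0.001  0.001 -1.   ]
shift [  32.2   77.  -326.2]
turn -0.173 or 2.969
```

View pics/s4.png

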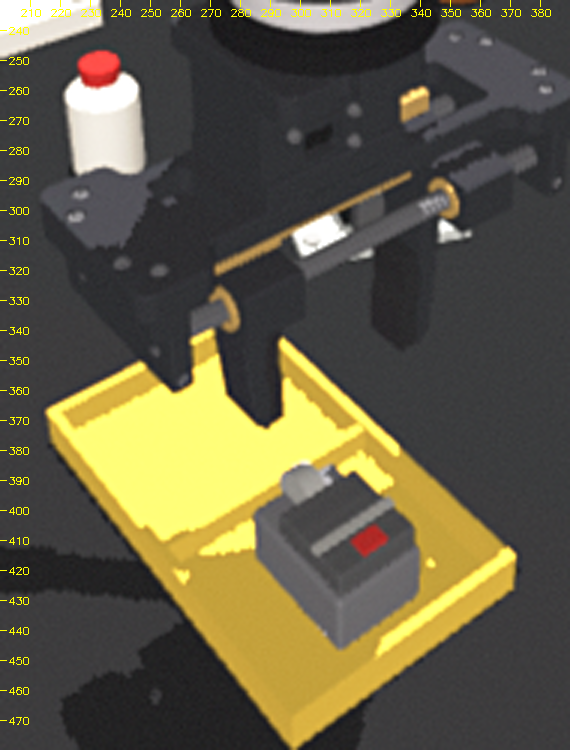

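```bash
python3 -m pendant '[[[0,77,-326],0],[[0,77,-326],0],[[0,77,-326],0],[[0,77,-326],0],[[0,77,-326],0],[[0,77,-326],0],[[0,77,-326],0],[[0,77,-326],0],[[0,77,-326],0],[[0,77,-326],0],[[0,77,-326],0]]' -1;python3 go.py 442.5 18.4 45 10; python3 - <<'E'
from rig import env
from h import *
for n,b in(("side",(130,60,370,320)),("top",(260,230,380,370))):
  c=env.read_camera(n);np.savez(n+"5.npz",**c);crop(c,*b,3 if n=="side" else 4,f"pics/{n}5.png")
E
```

```text
time: 7.8
ee_pos: [0.4429, 0.0179, 0.1411]
ee_rot: [0.543, 0.454, 0.542, -0.454]
contact_force: [-0.9, -0.1, -0.8]
width: 1.005
t 7.80 tcp [442.9  17.9 141.1] jaw yaw 10.2 q [-0.02 -0.07  2.2  -0.    1.01 -0.19] F [-0.9 -0.1 -0.8] w 1.005 toolx [-0.    -0.001 -1.   ]
shift [96.1 -0.3 -0.7]
turn 0.003 or -3.138
```

View pics/side5.png

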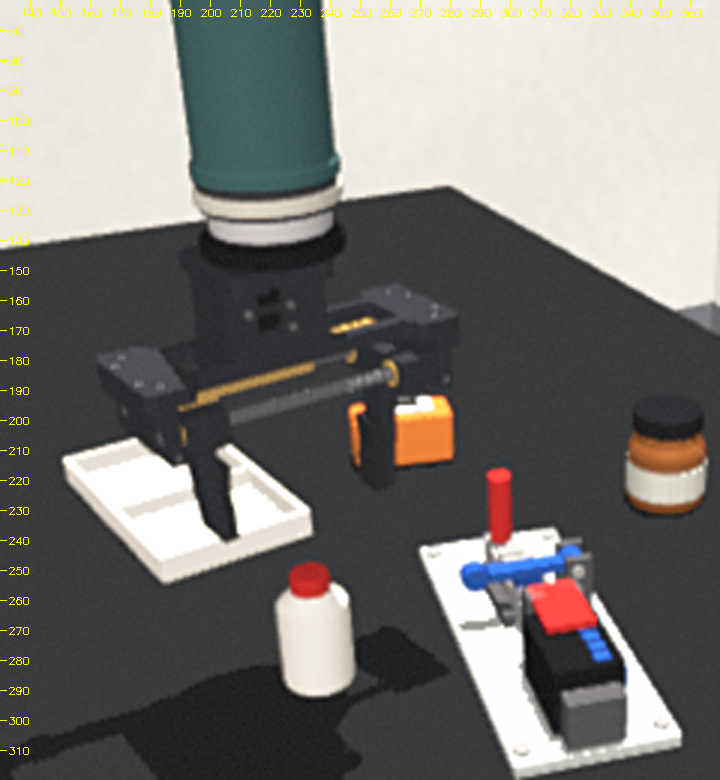

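```bash
python3 -m pendant '[[[40,0,-1],0],[[75,0,-1],0],[[95,0,-1],0],[[95,0,-1],0],[[95,0,-1],0]]'; python3 go.py 442.5 18.4 45 10;  python3 -m pendant '[[[0,0,0],0],[[0,0,0],0],[[0,0,0],0],[[0,0,0],0],[[0,0,0],0],[[0,0,0],0],[[0,0,0],0],[[0,0,0],0],[[0,0,0],0]]' 1 20; python3 go.py
```

```text
time: 8.32
ee_pos: [0.4416, 0.0174, 0.0453]
ee_rot: [0.54, 0.454, 0.542, -0.456]
contact_force: [0.6, 0.9, 1.0]
width: 0.999
t 8.32 tcp [441.6  17.4  45.3] jaw yaw 9.9 q [-0.02  0.08  2.27 -0.    0.8  -0.19] F [0.6 0.9 1. ] w 0.999 toolx [-0.003 -0.    -1.   ]
shift [ 0.3  1.  -0.8]
turn -0.001 or 3.140
time: 9.07
ee_pos: [0.4429, 0.019, 0.0465]
ee_rot: [0.542, 0.454, 0.542, -0.454]
contact_force: [-0.8, 1.1, 4.0]
width: 0.493
t 9.07 tcp [442.9  19.   46.5] jaw yaw 10.1 q [-0.01  0.08  2.27  0.    0.79 -0.19] F [-0.8  1.1  4. ] w 0.493 toolx [ 0.  0. -1.]
```

```bash
python3 -m pendant '[[[-20,0,0],0],[[-50,0,0],0],[[-80,0,0],0],[[-80,0,0],0]]';python3 go.py 406.9 -221.2 126 9.9
```

```text
time: 9.4
ee_pos: [0.4468, 0.019, 0.1315]
ee_rot: [0.545, 0.456, 0.539, -0.452]
contact_force: [1.4, 0.2, -0.6]
width: 0.494
t 9.40 tcp [446.8  19.  131.5] jaw yaw 10.1 q [-0.01 -0.06  2.21  0.    0.98 -0.19] F [ 1.4  0.2 -0.6] w 0.494 toolx [ 0.01 -0.   -1.  ]
shift [  5.1 -81.4 229.5]
turn 0.003 or -3.138
```

```bash
python3 -m pendant '[[[0,-78,229],0],[[0,-78,229],0],[[0,-78,229],0],[[0,-78,229],0],[[0,-78,229],0],[[0,-78,229],0],[[0,-78,229],0],[[0,-78,229],0]]';python3 go.py 406.9 -221.2 51 9.9
```

```text
time: 10.07
ee_pos: [0.4052, -0.2215, 0.1254]
ee_rot: [0.541, 0.455, 0.542, -0.455]
contact_force: [0.3, -0.5, -0.8]
width: 0.494
t 10.07 tcp [ 405.2 -221.5  125.4] jaw yaw 9.8 q [-0.55 -0.01  2.18  0.    0.97 -0.73] F [ 0.3 -0.5 -0.8] w 0.494 toolx [-0.001  0.001 -1.   ]
shift [74.4  1.7  0.1]
turn -0.001 or 3.141
```

```bash
python3 -m pendant '[[[30,2,0],0],[[55,2,0],0],[[68,2,0],0],[[70,2,0],0],[[71,2,0],0]]';python3 go.py 406.9 -221.2 50.5 9.9; python3 - <<'E'
from rig import env
from h import *
c=env.read_camera("side");np.savez("s6.npz",**c);crop(c,180,230,390,480,3,"pics/s6.png")
E
```

```text
time: 10.48
ee_pos: [0.4071, -0.2179, 0.0538]
ee_rot: [0.541, 0.454, 0.544, -0.454]
contact_force: [0.2, 0.2, -0.6]
width: 0.492
t 10.48 tcp [ 407.1 -217.9   53.8] jaw yaw 10.2 q [-0.55  0.1   2.23  0.    0.82 -0.72] F [ 0.2  0.2 -0.6] w 0.492 toolx [-0.003  0.002 -1.   ]
shift [ 3.3 -0.8  3.2]
turn 0.005 or -3.137
```

View pics/s6.png

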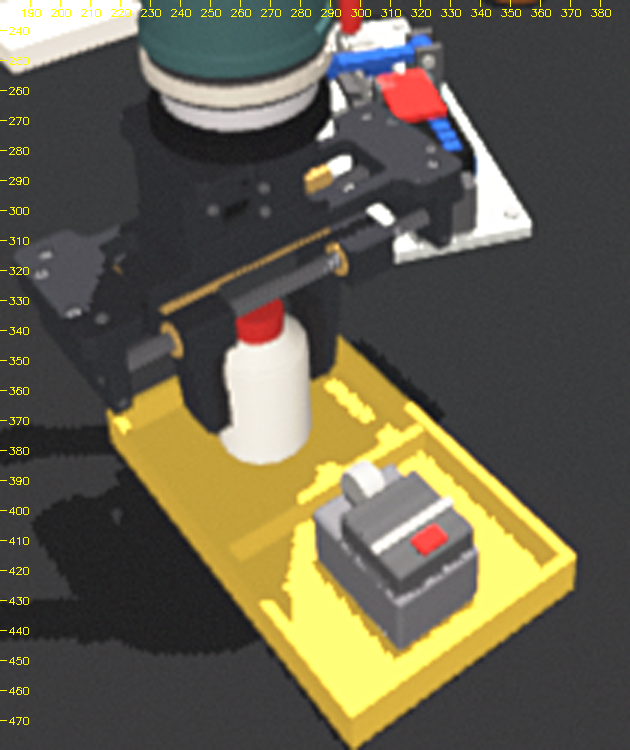

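```bash
python3 -m pendant '[[[1,0,0],0],[[2,0,0],0],[[2,0,0],0],[[2,0,0],0]]'; python3 -m pendant '[[[1,0,0],0],[[1.5,0,0],0],[[1.5,0,0],0]]'; python3 go.py
```

```text
time: 10.87
ee_pos: [0.4086, -0.2201, 0.054]
ee_rot: [0.543, 0.454, 0.542, -0.454]
contact_force: [0.2, 0.2, -0.3]
width: 0.497
time: 11.12
ee_pos: [0.408, -0.2199, 0.0518]
ee_rot: [0.542, 0.454, 0.542, -0.454]
contact_force: [-0.0, -1.3, -0.8]
width: 0.489
t 11.12 tcp [ 408.  -219.9   51.8] jaw yaw 10.1 q [-0.55  0.1   2.23 -0.    0.81 -0.72] F [-0.  -1.3 -0.8] w 0.489 toolx [ 0. -0. -1.]
```

```bash
python3 -m pendant '[[[1,0,0],0],[[1,0,0],0],[[1.5,0,0],0],[[1.5,0,0],0]]'; python3 -m pendant '[[[0,0,0],0],[[0,0,0],0],[[0,0,0],0],[[0,0,0],0]]' -0.25; python3 go.py;python3 -m pendant '[[[-20,0,0],0],[[-50,0,0],0],[[-80,0,0],0],[[-110,0,0],0],[[-110,0,0],0]]'; python3 go.py 606.6 281 163 76;python3 - <<'E'
from rig import env
from h import *
c=env.read_camera("side");np.savez("s7.npz",**c);crop(c,180,230,390,480,3,"pics/s7.png")
E
```

```text
time: 11.45
ee_pos: [0.408, -0.2199, 0.0506]
ee_rot: [0.542, 0.454, 0.542, -0.454]
contact_force: [-2.2, 0.6, 4.0]
width: 0.496
time: 11.78
ee_pos: [0.4081, -0.2199, 0.0502]
ee_rot: [0.542, 0.454, 0.542, -0.454]
contact_force: [-0.3, 0.3, 0.3]
width: 0.626
t 11.78 tcp [ 408.1 -219.9   50.2] jaw yaw 10.1 q [-0.55  0.11  2.23  0.    0.81 -0.72] F [-0.3  0.3  0.3] w 0.626 toolx [ 0. -0. -1.]
time: 12.2
ee_pos: [0.4118, -0.2221, 0.1665]
ee_rot: [0.546, 0.455, 0.538, -0.454]
contact_force: [2.1, 0.1, 0.9]
width: 0.622
t 12.20 tcp [ 411.8 -222.1  166.5] jaw yaw 10.1 q [-0.55 -0.06  2.14  0.    1.05 -0.72] F [2.1 0.1 0.9] w 0.622 toolx [ 0.01  -0.006 -1.   ]
shift [   2.5  279.9 -461.2]
turn -1.150 or 1.991
```

View pics/s7.png

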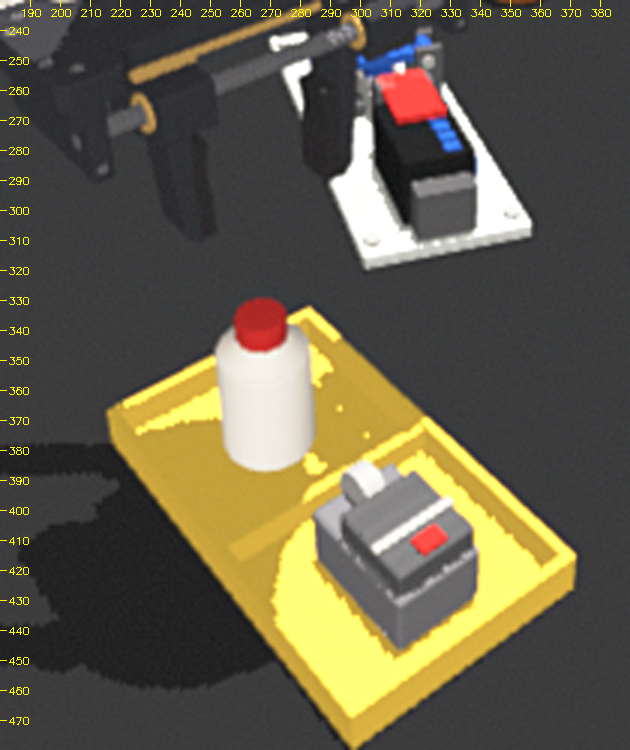

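```bash
python3 -m pendant '[[[0,280,-461],-1.15],[[0,280,-461],-1.15],[[0,280,-461],-1.15],[[0,280,-461],-1.15],[[0,280,-461],-1.15],[[0,280,-461],-1.15],[[0,280,-461],-1.15],[[0,280,-461],-1.15],[[0,280,-461],-1.15],[[0,280,-461],-1.15],[[0,280,-461],-1.15],[[0,280,-461],-1.15]]' -1;python3 go.py 606.6 281 100 76; python3 - <<'E'
from rig import env
from h import *
c=env.read_camera("top");np.savez("t8.npz",**c);crop(c,100,120,300,360,3,"pics/t8.png")
E
```

```text
time: 13.25
ee_pos: [0.5881, 0.2482, 0.1579]
ee_rot: [0.701, 0.086, 0.703, -0.087]
contact_force: [0.3, -0.5, 1.0]
width: 1.0
t 13.25 tcp [588.1 248.2 157.9] jaw yaw 76.0 q [ 0.36  0.28  1.78 -0.    1.08 -0.97] F [ 0.3 -0.5  1. ] w 1.000 toolx [-0.003 -0.001 -1.   ]
shift [57.8 36.4 10.2]
turn 0.000 or -3.141
```

View pics/t8.png

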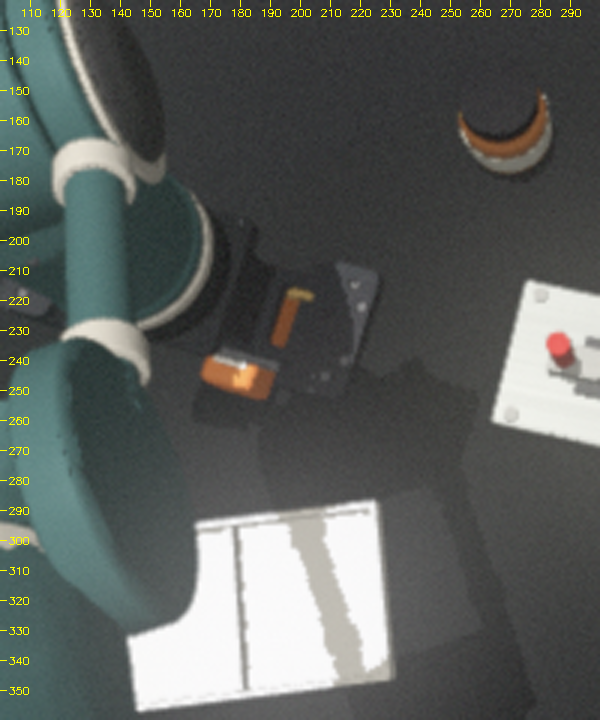

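```bash
python3 -m pendant '[[[20,36,10],0],[[50,36,10],0],[[58,36,10],0],[[58,36,10],0]]';python3 go.py 606.6 281 27 76; python3 - <<'E'
from rig import env
from h import *
c=env.read_camera("side");np.savez("s9.npz",**c);crop(c,180,80,340,250,4,"pics/s9.png")
E
```

```text
time: 13.63
ee_pos: [0.6032, 0.2772, 0.0965]
ee_rot: [0.699, 0.084, 0.705, -0.088]
contact_force: [-0.5, -0.5, 0.6]
width: 0.993
t 13.63 tcp [603.2 277.2  96.5] jaw yaw 76.0 q [ 0.39  0.39  1.76 -0.    1.   -0.93] F [-0.5 -0.5  0.6] w 0.993 toolx [-0.01  -0.004 -1.   ]
shift [69.5  4.9  3. ]
turn 0.000 or -3.141
```

View pics/s9.png

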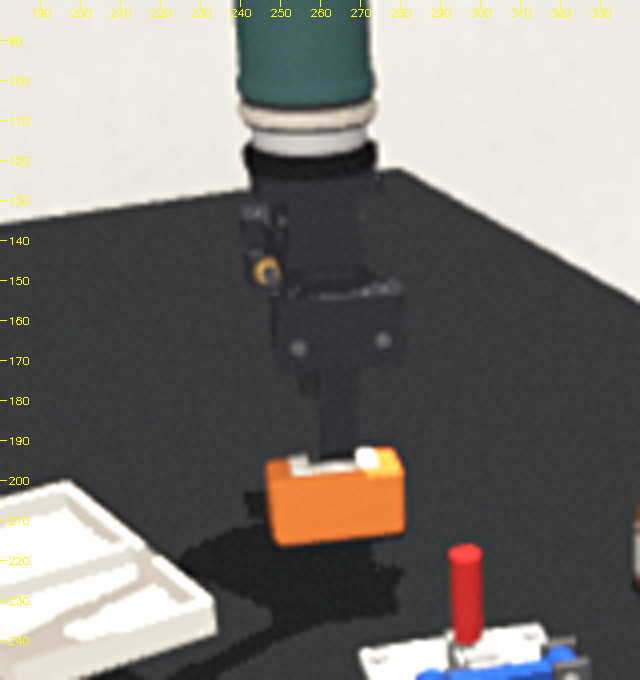

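```bash
python3 -m pendant '[[[30,2,2],0],[[55,2,2],0],[[60,2,2],0],[[60,2,2],0],[[60,2,2],0]]';python3 go.py 606.6 281 27 76
```

```text
time: 14.1
ee_pos: [0.6102, 0.2798, 0.0436]
ee_rot: [0.702, 0.087, 0.701, -0.086]
contact_force: [-0.1, 0.4, -0.0]
width: 0.998
t 14.10 tcp [610.2 279.8  43.6] jaw yaw 75.9 q [ 0.39  0.46  1.78 -0.    0.91 -0.93] F [-0.1  0.4 -0. ] w 0.998 toolx [ 0.001  0.    -1.   ]
shift [16.6  0.3 -3.8]
turn -0.001 or 3.140
```

```bash
python3 -m pendant '[[[10,0,-3],0],[[16,0,-3],0],[[16,0,-3],0],[[16,0,-3],0]]';python3 -m pendant '[[[0,0,0],0],[[0,0,0],0],[[0,0,0],0],[[0,0,0],0],[[0,0,0],0],[[0,0,0],0],[[0,0,0],0],[[0,0,0],0],[[0,0,0],0],[[0,0,0],0],[[0,0,0],0]]' 1 25; python3 go.py
```

```text
time: 14.43
ee_pos: [0.6064, 0.281, 0.0262]
ee_rot: [0.702, 0.086, 0.702, -0.086]
contact_force: [1.0, 0.1, 0.9]
width: 1.001
time: 15.35
ee_pos: [0.6067, 0.2811, 0.0262]
ee_rot: [0.702, 0.086, 0.702, -0.086]
contact_force: [0.2, 0.2, -0.4]
width: 0.404
t 15.35 tcp [606.7 281.1  26.2] jaw yaw 76.0 q [ 0.4   0.47  1.79  0.    0.88 -0.93] F [ 0.2  0.2 -0.4] w 0.404 toolx [-0.  0. -1.]
```

```bash
python3 -m pendant '[[[-20,0,0],0],[[-50,0,0],0],[[-80,0,0],0],[[-80,0,0],0],[[-80,0,0],0]]';python3 go.py 419.8 329.9 106 8.3
```

```text
time: 15.77
ee_pos: [0.6084, 0.2816, 0.1088]
ee_rot: [0.703, 0.087, 0.7, -0.085]
contact_force: [0.6, 0.1, -1.4]
width: 0.406
t 15.77 tcp [608.4 281.6 108.8] jaw yaw 76.0 q [ 0.4   0.38  1.75 -0.    1.01 -0.93] F [ 0.6  0.1 -1.4] w 0.406 toolx [ 0.005  0.002 -1.   ]
shift [   2.     1.1 -194.7]
turn 1.181 or -1.960
```

```bash
python3 -m pendant '[[[0,1,-40],0.12],[[0,1,-80],0.25],[[0,1,-120],0.37],[[0,1,-160],0.5],[[0,1,-193],0.62],[[0,1,-193],0.75],[[0,1,-193],0.87],[[0,1,-193],1.0],[[0,1,-193],1.12],[[0,1,-193],1.18],[[0,1,-193],1.18],[[0,1,-193],1.18]]';python3 go.py 419.8 329.9 50 8.3
```

```text
time: 16.77
ee_pos: [0.4186, 0.3279, 0.1046]
ee_rot: [0.535, 0.461, 0.536, -0.463]
contact_force: [0.1, 0.4, -1.4]
width: 0.405
t 16.77 tcp [418.6 327.9 104.6] jaw yaw 8.5 q [ 0.62  0.15  2.05 -0.    0.94  0.47] F [ 0.1  0.4 -1.4] w 0.405 toolx [-0.003 -0.002 -1.   ]
shift [54.5  1.6 -1.8]
turn 0.003 or -3.138
```

```bash
python3 -m pendant '[[[25,1,-2],0],[[45,1,-2],0],[[55,1,-2],0],[[55,1,-2],0],[[55,1,-2],0]]';python3 go.py 419.8 329.9 31 8.3; python3 - <<'E'
from rig import env
from h import *
c=env.read_camera("side");np.savez("s10.npz",**c);crop(c,130,120,290,270,4,"pics/s10.png")
c=env.read_camera("top");np.savez("t10.npz",**c);crop(c,100,260,260,380,4,"pics/t10.png")
E
```

```text
time: 17.18
ee_pos: [0.4197, 0.3303, 0.0503]
ee_rot: [0.535, 0.461, 0.535, -0.463]
contact_force: [0.7, 0.4, -0.9]
width: 0.405
t 17.18 tcp [419.7 330.3  50.3] jaw yaw 8.4 q [ 0.62  0.23  2.08 -0.    0.84  0.47] F [ 0.7  0.4 -0.9] w 0.405 toolx [-0.002 -0.002 -1.   ]
shift [19.3  0.1  0.4]
turn 0.002 or -3.140
```

View pics/s10.png

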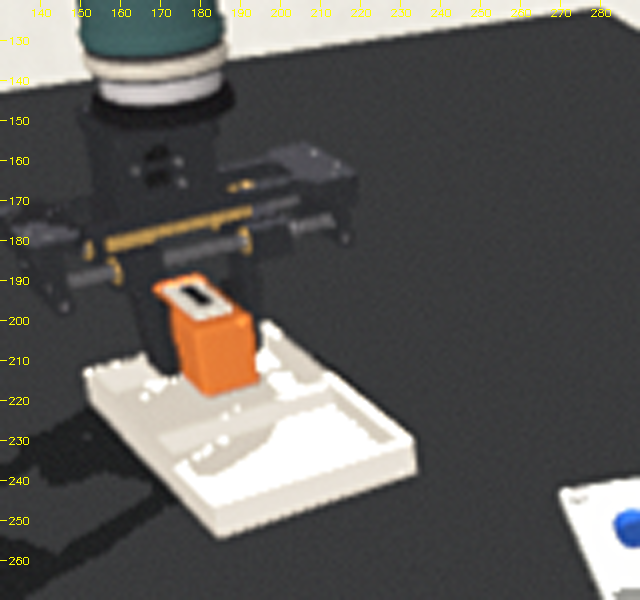

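View pics/t10.png

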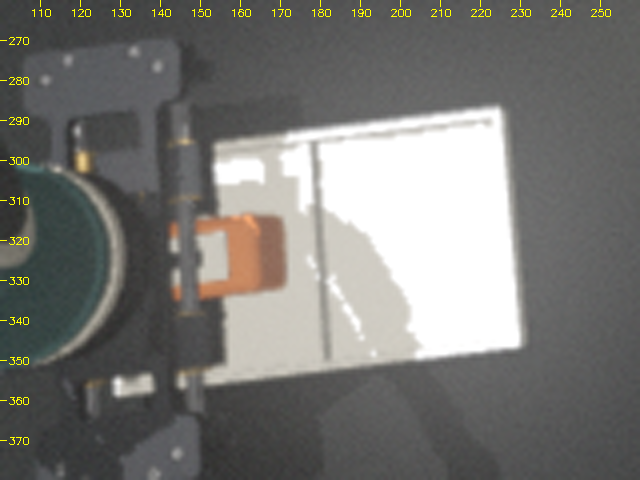

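```bash
python3 - <<'E'
from h import *
for n,ctr,a,b in(("t10",(427.5,283.6),8.4,(140,305,180,340)),("s10",(426.1,281.2),8.3,(165,185,200,222))):
    c=load(n);W=cloud(c)*1e3;hsv=cv2.cvtColor(c["frame"],cv2.COLOR_BGR2HSV)
    m=(hsv[...,0]<16)&(hsv[...,1]>150);mm=np.zeros_like(m);mm[b[1]:b[3],b[0]:b[2]]=1;m&=mm
    P=W[m];P=P[np.isfinite(P[:,0])];a=np.radians(a);d=P[:,:2]-ctr
    X=d@[np.cos(a),np.sin(a)];Y=d@[-np.sin(a),np.cos(a)]
    print(n,len(P),"x",np.percentile(X,[1,50,99]).round(1),"y",np.percentile(Y,[1,50,99]).round(1),"z",np.percentile(P[:,2],[1,99]).round(1))
E
```

```text
Traceback (most recent call last):
IndexError: index -1 is out of bounds for axis 0 with size 0
```

```bash
python3 - <<'E'
from h import *
for n,ctr,a,b in(("t10",(427.5,283.6),8.4,(140,305,180,340)),("s10",(426.1,281.2),8.3,(165,185,200,222))):
    c=load(n);W=cloud(c)*1e3;hsv=cv2.cvtColor(c["frame"],cv2.COLOR_BGR2HSV)
    m=(hsv[...,0]<16)&(hsv[...,1]>110);mm=np.zeros_like(m);mm[b[1]:b[3],b[0]:b[2]]=1;m&=mm
    P=W[m];print(m.sum());P=P[np.isfinite(P[:,0])&(P[:,2]>15)];a=np.radians(a);d=P[:,:2]-ctr
    X=d@[np.cos(a),np.sin(a)];Y=d@[-np.sin(a),np.cos(a)]
    if len(P)>5: print(n,len(P),"x",np.percentile(X,[1,50,99]).round(1),"y",np.percentile(Y,[1,50,99]).round(1),"z",np.percentile(P[:,2],[1,99]).round(1))
E
```

```text
190
t10 190 x [-16.5  -0.   17.3] y [ 9.1 17.7 47. ] z [65.  79.2]
434
s10 410 x [-28.7  -7.3  23.6] y [ 5.4 11.  70.6] z [29.1 97.5]
```

```bash
python3 -m pendant '[[[6,0,0],0],[[12,0,0],0],[[16,0,0],0],[[17,0,0],0],[[17,0,0],0]]';python3 go.py; python3 -m pendant '[[[1,0,0],0],[[2,0,0],0],[[2,0,0],0],[[2,0,0],0]]';python3 go.py 419.8 329.9 30.2 8.3
```

```text
time: 17.7
ee_pos: [0.42, 0.3306, 0.0337]
ee_rot: [0.535, 0.462, 0.535, -0.463]
contact_force: [0.2, -0.2, -0.8]
width: 0.409
t 17.70 tcp [420.  330.6  33.7] jaw yaw 8.4 q [0.62 0.25 2.09 0.   0.8  0.47] F [ 0.2 -0.2 -0.8] w 0.409 toolx [-0.001 -0.001 -1.   ]
time: 18.03
ee_pos: [0.4205, 0.331, 0.0323]
ee_rot: [0.535, 0.462, 0.535, -0.462]
contact_force: [-0.1, 0.3, -1.9]
width: 0.41
t 18.03 tcp [420.5 331.   32.3] jaw yaw 8.4 q [ 0.62  0.26  2.09 -0.    0.8   0.47] F [-0.1  0.3 -1.9] w 0.410 toolx [ 0.  0. -1.]
shift [ 2.1 -0.8  1. ]
turn 0.001 or -3.140
```

```bash
python3 -m pendant '[[[1,0,0],0],[[2,0,0],0],[[2,0,0],0],[[2,0,0],0]]';python3 go.py; python3 -m pendant '[[[0,0,0],0],[[0,0,0],0],[[0,0,0],0],[[0,0,0],0]]' -0.1;python3 go.py; python3 -m pendant '[[[-20,0,0],0],[[-50,0,0],0],[[-80,0,0],0],[[-110,0,0],0],[[-130,0,0],0],[[-130,0,0],0]]';python3 go.py; python3 - <<'E'
from rig import env
from h import *
c=env.read_camera("side");np.savez("s11.npz",**c);crop(c,130,120,290,270,4,"pics/s11.png")
E
```

```text
time: 18.37
ee_pos: [0.4204, 0.3309, 0.0302]
ee_rot: [0.535, 0.462, 0.535, -0.462]
contact_force: [-0.1, -0.4, -1.7]
width: 0.406
t 18.37 tcp [420.4 330.9  30.2] jaw yaw 8.4 q [0.62 0.26 2.09 0.   0.79 0.47] F [-0.1 -0.4 -1.7] w 0.406 toolx [-0. -0. -1.]
time: 18.7
ee_pos: [0.4205, 0.331, 0.0304]
ee_rot: [0.535, 0.462, 0.535, -0.462]
contact_force: [0.3, 0.4, -0.3]
width: 0.548
t 18.70 tcp [420.5 331.   30.4] jaw yaw 8.4 q [0.62 0.26 2.09 0.   0.79 0.47] F [ 0.3  0.4 -0.3] w 0.548 toolx [ 0.  0. -1.]
time: 19.2
ee_pos: [0.4234, 0.333, 0.1659]
ee_rot: [0.536, 0.466, 0.534, -0.459]
contact_force: [1.1, 0.9, -0.4]
width: 0.553
t 19.20 tcp [423.4 333.  165.9] jaw yaw 8.4 q [0.62 0.08 2.   0.   1.05 0.47] F [ 1.1  0.9 -0.4] w 0.553 toolx [ 0.008  0.006 -1.   ]
```

View pics/s11.png

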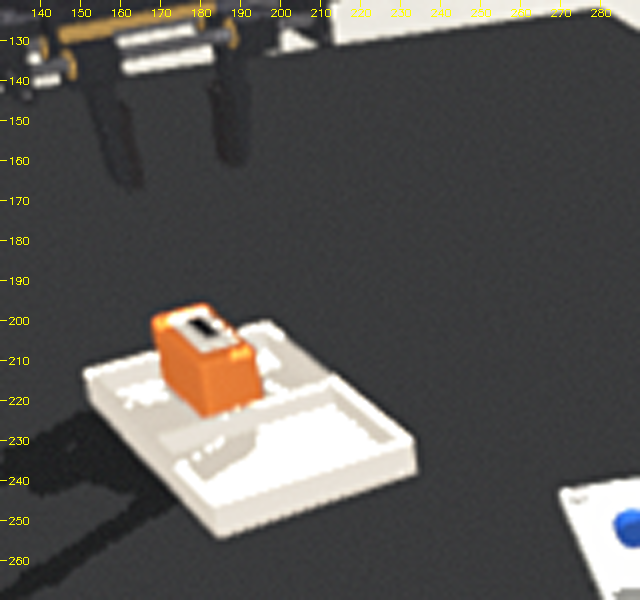

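```bash
python3 - <<'E'
from h import *
t=load("top0");s=load("side0")
print(tri(t,(316.4,262.3),s,(288,252)))
T=cloud(t)*1e3;S=cloud(s)*1e3
for n,c,W,b in(("T",t,T,(305,220,335,275)),("S",s,S,(275,235,325,265))):
    hsv=cv2.cvtColor(c["frame"],cv2.COLOR_BGR2HSV);m=(hsv[...,0]>100)&(hsv[...,0]<130)&(hsv[...,1]>100)
    mm=np.zeros_like(m);mm[b[1]:b[3],b[0]:b[2]]=1;P=W[m&mm];P=P[np.isfinite(P[:,0])&(P[:,2]>33)]
    a=np.radians(78.7);y=np.array([np.cos(a),np.sin(a)]);x=np.array([y[1],-y[0]])
    d=P[:,:2]-[551,14];X=d@x;Y=d@y
    for lo in range(-15,75,6):
        k=(X>=lo)&(X<lo+6)
        if k.sum()>2:print(n,lo,k.sum(),"y",np.percentile(Y[k],[3,97]).round(1),"z",np.percentile(P[k,2],[3,97]).round(1))
crop(t,300,215,345,280,10,"pics/c3.png")
E
```

```text
(array([0.5480555 , 0.01521178, 0.04344206]), np.float64(0.0003467047195094206))
T -15 5 y [-4.1  3.5] z [48.1 51.8]
T -9 19 y [-4.9  4.5] z [51.1 57.1]
T -3 14 y [-4.   4.8] z [50.7 55.9]
T 3 15 y [-3.8  4.9] z [46.8 52.9]
T 9 18 y [-5.3  4.8] z [47.3 51.9]
T 15 18 y [-4.2  5.7] z [45.4 51.7]
T 21 17 y [-4.8  5.1] z [48.4 51.8]
T 27 19 y [-4.9  5. ] z [47.1 50.5]
T 33 15 y [-4.   4.4] z [46.7 51.8]
T 39 18 y [-4.2  5.6] z [47.1 50.8]
T 45 17 y [-4.8  5.1] z [47.  53.1]
T 51 17 y [-4.   5.2] z [47.  52.5]
T 57 19 y [-4.7  5.6] z [49.5 55.3]
T 63 11 y [-3.5  4.6] z [50.7 54.2]
S -15 15 y [-8.8  1.8] z [42.2 51.8]
S -9 31 y [-9.1  1.9] z [40.  53.9]
S -3 23 y [-8.7  1.4] z [39.3 53.6]
S 3 17 y [-9.4  2.3] z [43.3 50. ]
S 9 18 y [-8.9  4.3] z [42.6 49.3]
S 15 17 y [-8.8  0.5] z [41.7 48.9]
S 21 27 y [-9.1 25.3] z [35.8 49.2]
S 27 22 y [-9.2  0.6] z [37.4 49.5]
S 33 26 y [-8.5 10.3] z [37.7 49.1]
S 39 14 y [-8.9  1.6] z [43.9 50. ]
S 45 16 y [-9.4  2. ] z [43.2 49.1]
S 51 19 y [-8.4  7.2] z [43.9 52.2]
S 57 10 y [-3.9  6.1] z [50.9 54.1]
S 63 6 y [-3.4  5.6] z [48.5 52. ]
```

View pics/c3.png

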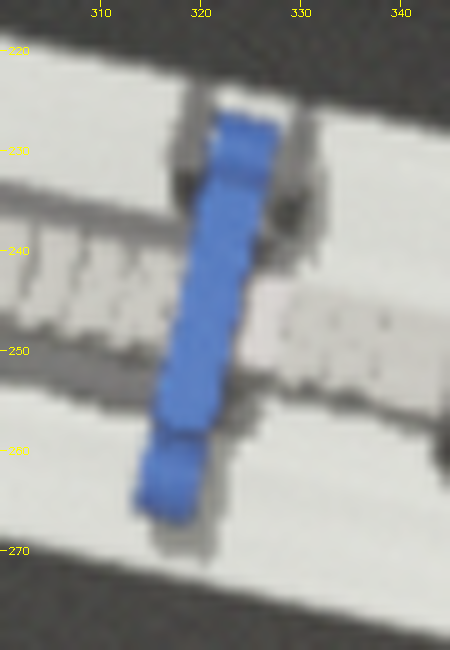

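```bash
python3 go.py 547 13.7 160 78.7
```

```text
t 19.25 tcp [422.2 332.2 163.2] jaw yaw 8.4 q [0.62 0.08 2.   0.   1.05 0.47] F [-0.8  0.3  0.1] w 0.547 toolx [ 0.005  0.004 -1.   ]
shift [  2.7  77.1 333.3]
turn -1.228 or 1.914
```

```bash
python3 -m pendant '[[[0,77,333],-1.228],[[0,77,333],-1.228],[[0,77,333],-1.228],[[0,77,333],-1.228],[[0,77,333],-1.228],[[0,77,333],-1.228],[[0,77,333],-1.228],[[0,77,333],-1.228],[[0,77,333],-1.228],[[0,77,333],-1.228],[[0,77,333],-1.228],[[0,77,333],-1.228]]' 0; python3 go.py 547 13.7 100 78.7
```

```text
time: 20.25
ee_pos: [0.5439, 0.0115, 0.1578]
ee_rot: [0.702, 0.069, 0.705, -0.07]
contact_force: [-0.7, 1.9, 0.3]
width: 0.503
t 20.25 tcp [543.9  11.5 157.8] jaw yaw 78.7 q [-0.02  0.11  1.99  0.    1.05 -1.4 ] F [-0.7  1.9  0.3] w 0.503 toolx [-0.004  0.    -1.   ]
shift [57.8  2.8  2.8]
turn 0.000 or -3.141
```

```bash
python3 -m pendant '[[[30,2,2],0],[[58,2,2],0],[[68,2,2],0],[[68,2,2],0],[[68,2,2],0]]'; python3 go.py 547 13.7 50 78.7; python3 - <<'E'
from rig import env
from h import *
c=env.read_camera("side");np.savez("s12.npz",**c);crop(c,220,120,380,280,4,"pics/s12.png")
c=env.read_camera("top");np.savez("t12.npz",**c);crop(c,250,180,410,310,4,"pics/t12.png")
E
```

```text
time: 20.67
ee_pos: [0.5463, 0.0146, 0.0911]
ee_rot: [0.703, 0.07, 0.705, -0.07]
contact_force: [0.2, -0.6, 1.0]
width: 0.502
t 20.67 tcp [546.3  14.6  91.1] jaw yaw 78.7 q [-0.02  0.19  2.03 -0.    0.92 -1.39] F [ 0.2 -0.6  1. ] w 0.502 toolx [-0.003  0.    -1.   ]
shift [41.1 -0.7  1. ]
turn -0.000 or 3.142
```

View pics/s12.png

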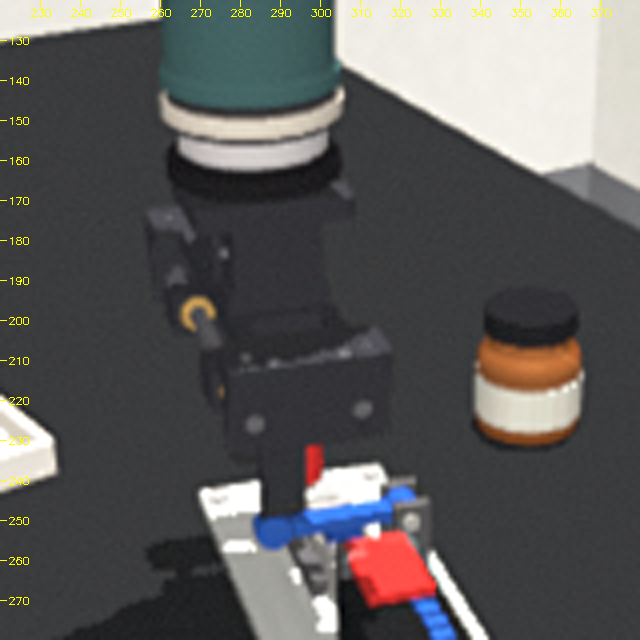

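View pics/t12.png

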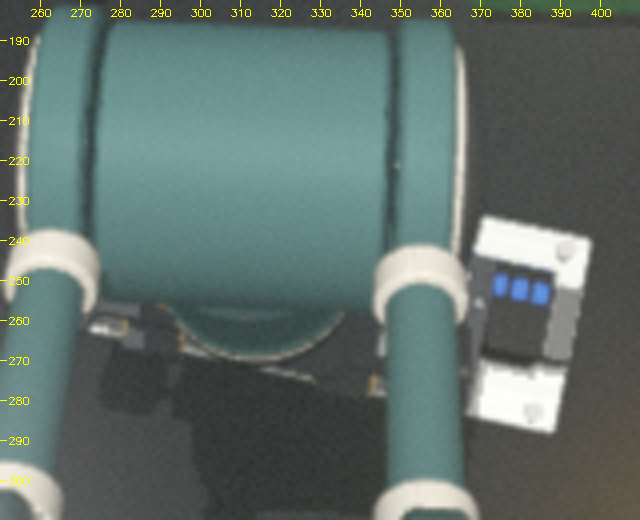

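```bash
python3 -m pendant '[[[20,-1,1],0],[[34,-1,1],0],[[40,-1,1],0],[[40,-1,1],0],[[40,-1,1],0]]'; python3 go.py 547 13.7 50 78.7; python3 - <<'E'
from rig import env
from h import *
c=env.read_camera("side");np.savez("s13.npz",**c);crop(c,240,190,360,300,5,"pics/s13.png")
E
```

```text
time: 21.18
ee_pos: [0.5488, 0.0131, 0.0532]
ee_rot: [0.704, 0.07, 0.703, -0.069]
contact_force: [-0.0, 0.5, -0.2]
width: 0.501
t 21.18 tcp [548.8  13.1  53.2] jaw yaw 78.7 q [-0.02  0.25  2.05  0.    0.84 -1.4 ] F [-0.   0.5 -0.2] w 0.501 toolx [ 0.001 -0.    -1.   ]
shift [ 3.2  0.2 -1.9]
turn 0.000 or -3.141
```

View pics/s13.png

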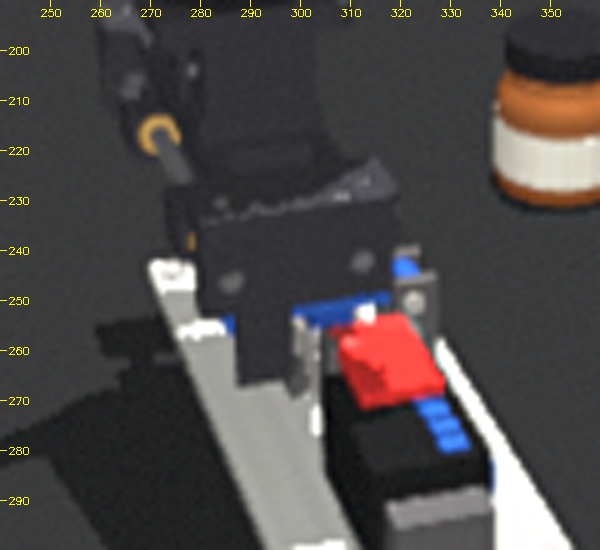

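```bash
python3 -m pendant '[[[3,0,-2],0],[[3,0,-2],0],[[3,0,-2],0],[[3,0,-2],0]]';python3 -m pendant '[[[0,0,0],0],[[0,0,0],0],[[0,0,0],0],[[0,0,0],0],[[0,0,0],0],[[0,0,0],0],[[0,0,0],0],[[0,0,0],0]]' 1 15; python3 go.py
```

```text
time: 21.57
ee_pos: [0.5464, 0.0134, 0.0496]
ee_rot: [0.704, 0.07, 0.703, -0.069]
contact_force: [0.1, 1.4, 1.1]
width: 0.499
time: 22.23
ee_pos: [0.5463, 0.0136, 0.0492]
ee_rot: [0.704, 0.07, 0.704, -0.069]
contact_force: [0.6, 1.0, -0.2]
width: 0.132
t 22.23 tcp [546.3  13.6  49.2] jaw yaw 78.7 q [-0.02  0.25  2.06  0.    0.84 -1.4 ] F [ 0.6  1.  -0.2] w 0.132 toolx [ 0.  0. -1.]
```

```bash
python3 -m pendant '[[[-5.7,0,0.2],0],[[-11.3,0,1],0],[[-16.8,0,2.2],0],[[-22.2,0,3.9],0],[[-27.5,0,6.1],0],[[-32.5,0,8.7],0],[[-32.5,0,8.7],0]]';python3 go.py
python3 - <<'E'
from rig import env
from h import *
c=env.read_camera("side");np.savez("s14.npz",**c);crop(c,240,150,360,300,5,"pics/s14.png")
E
```

```text
time: 22.82
ee_pos: [0.5542, 0.0119, 0.0828]
ee_rot: [0.703, 0.07, 0.704, -0.069]
contact_force: [-5.7, 3.8, 2.1]
width: 0.131
t 22.82 tcp [554.2  11.9  82.8] jaw yaw 78.7 q [-0.02  0.22  2.02  0.    0.91 -1.4 ] F [-5.7  3.8  2.1] w 0.131 toolx [-0.002  0.    -1.   ]
```

View pics/s14.png

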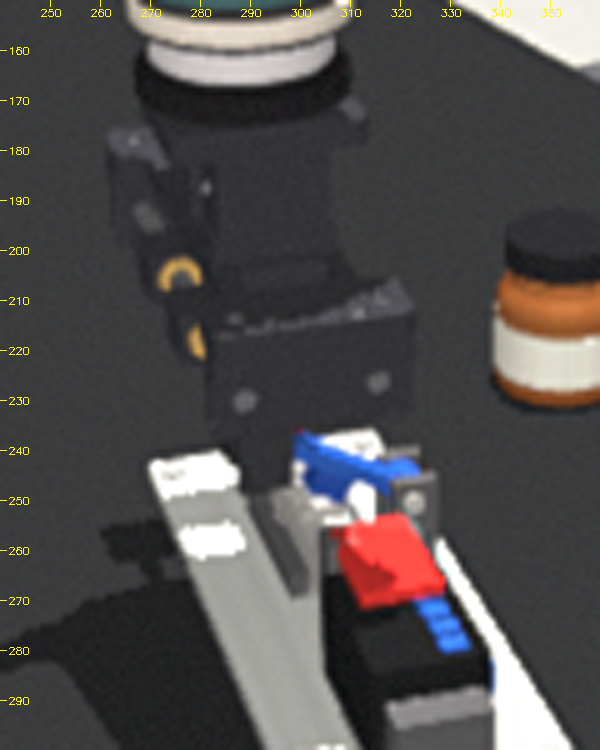

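```bash
python3 -m pendant '[[[-4.7,0,2.8],0],[[-9.3,0,5.8],0],[[-13.5,0,9.6],0],[[-17.3,0,13.7],0],[[-20.7,0,18],0],[[-23.4,0,22],0],[[-23.4,0,22],0],[[-23.4,0,22],0]]';python3 go.py
python3 - <<'E'
from rig import env
from h import *
c=env.read_camera("side");np.savez("s15.npz",**c);crop(c,240,150,360,300,5,"pics/s15.png")
E
```

```text
time: 23.53
ee_pos: [0.5775, 0.0074, 0.1065]
ee_rot: [0.704, 0.07, 0.703, -0.069]
contact_force: [-2.2, 2.5, 4.3]
width: 0.138
t 23.53 tcp [577.5   7.4 106.5] jaw yaw 78.7 q [-0.03  0.22  1.96  0.    0.96 -1.4 ] F [-2.2  2.5  4.3] w 0.138 toolx [ 0.002 -0.    -1.   ]
```

View pics/s15.png

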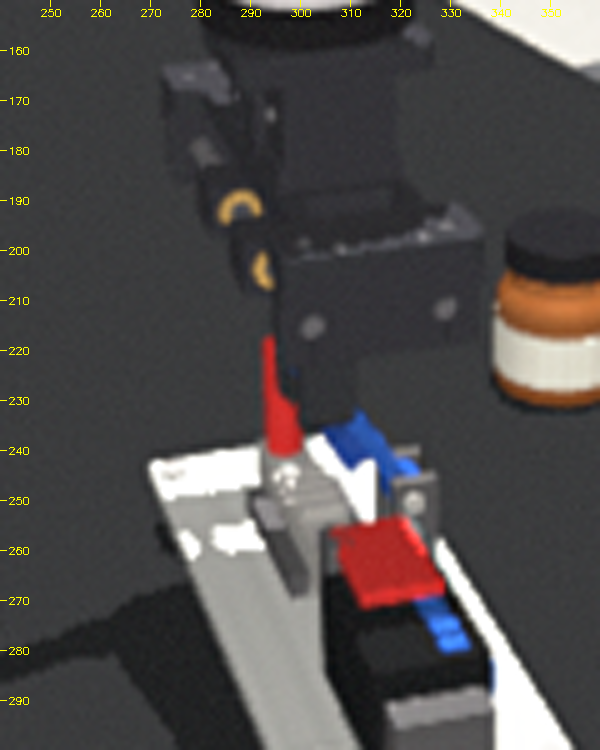

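```bash
python3 -m pendant '[[[0,0,0],0],[[0,0,0],0],[[0,0,0],0],[[0,0,0],0]]' 0.3;python3 -m pendant '[[[-10,0,0],0],[[-30,0,0],0],[[-60,0,0],0],[[-80,0,0],0],[[-80,0,0],0]]';python3 go.py 593.8 71.8 160 -11.3
python3 - <<'E'
from rig import env
from h import *
c=env.read_camera("side");np.savez("s16.npz",**c);crop(c,240,150,360,300,5,"pics/s16.png")
E
```

```text
time: 23.92
ee_pos: [0.5766, 0.007, 0.1051]
ee_rot: [0.704, 0.069, 0.703, -0.07]
contact_force: [0.4, -0.6, -0.2]
width: 0.349
time: 24.33
ee_pos: [0.5799, 0.0072, 0.1913]
ee_rot: [0.707, 0.07, 0.7, -0.069]
contact_force: [0.4, -0.4, 0.5]
width: 0.354
t 24.33 tcp [579.9   7.2 191.3] jaw yaw 78.7 q [-0.03  0.13  1.89 -0.    1.11 -1.4 ] F [ 0.4 -0.4  0.5] w 0.354 toolx [ 0.01  -0.001 -1.   ]
shift [31.4 66.   0.7]
turn -1.570 or 1.571
```

View pics/s16.png

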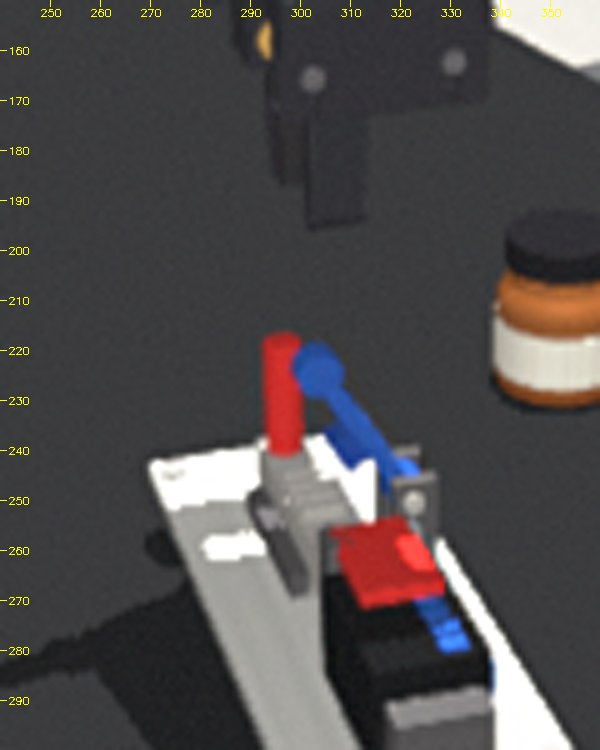

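```bash
python3 -m pendant '[[[0,66,2],1.571],[[0,66,2],1.571],[[0,66,2],1.571],[[0,66,2],1.571],[[0,66,2],1.571],[[0,66,2],1.571],[[0,66,2],1.571],[[0,66,2],1.571],[[0,66,2],1.571],[[0,66,2],1.571],[[0,66,2],1.571],[[0,66,2],1.571]]' 0;python3 -m pendant '[[[0,0,0],0.066],[[0,0,0],0.066],[[0,0,0],0.066]]'; python3 go.py 593.8 71.8 120 -11.3
```

```text
time: 25.38
ee_pos: [0.5901, 0.0716, 0.1832]
ee_rot: [-0.467, -0.529, -0.468, 0.531]
contact_force: [-0.3, -0.1, -0.2]
width: 0.499
time: 25.63
ee_pos: [0.5904, 0.0716, 0.1837]
ee_rot: [-0.452, -0.543, -0.453, 0.544]
contact_force: [-0.7, -0.3, -0.4]
width: 0.501
t 25.63 tcp [590.4  71.6 183.7] jaw yaw -10.5 q [ 0.08  0.17  1.86 -0.    1.11  0.26] F [-0.7 -0.3 -0.4] w 0.501 toolx [-0.002 -0.    -1.   ]
shift [63.7  3.5 -0.8]
turn 0.015 or -3.127
```

```bash
python3 -m pendant '[[[30,3,-1],0.015],[[65,3,-1],0.015],[[70,3,-1],0.015],[[70,3,-1],0.015],[[70,3,-1],0.015]]'; python3 go.py 593.8 71.8 69 -11.3
python3 - <<'E'
from rig import env
from h import *
c=env.read_camera("side");np.savez("s17.npz",**c);crop(c,240,150,360,300,5,"pics/s17.png")
E
```

```text
time: 26.05
ee_pos: [0.5941, 0.0722, 0.1151]
ee_rot: [-0.448, -0.547, -0.448, 0.547]
contact_force: [0.5, 0.6, 0.3]
width: 0.501
t 26.05 tcp [594.1  72.2 115.1] jaw yaw -11.4 q [ 0.08  0.25  1.91 -0.    0.99  0.28] F [0.5 0.6 0.3] w 0.501 toolx [-0.001 -0.    -1.   ]
shift [46.1 -0.2  0.4]
turn -0.002 or 3.140
```

View pics/s17.png

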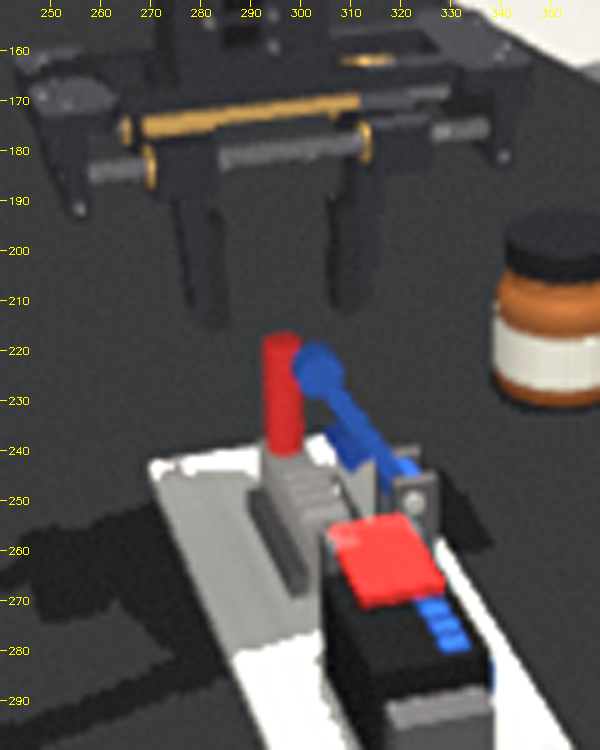

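```bash
python3 -m pendant '[[[25,0,0],0],[[42,0,0],0],[[46,0,0],0],[[46,0,0],0],[[46,0,0],0]]'; python3 go.py;python3 -m pendant '[[[0,0,0],0],[[0,0,0],0],[[0,0,0],0],[[0,0,0],0],[[0,0,0],0],[[0,0,0],0],[[0,0,0],0],[[0,0,0],0]]' 1 30; python3 go.py
```

```text
time: 26.52
ee_pos: [0.5955, 0.0723, 0.0708]
ee_rot: [0.448, 0.548, 0.447, -0.547]
contact_force: [-0.1, 0.1, 0.5]
width: 0.5
t 26.52 tcp [595.5  72.3  70.8] jaw yaw -11.4 q [0.08 0.31 1.93 0.   0.9  0.28] F [-0.1  0.1  0.5] w 0.500 toolx [ 0.002  0.    -1.   ]
time: 27.18
ee_pos: [0.595, 0.0722, 0.0697]
ee_rot: [0.448, 0.548, 0.447, -0.547]
contact_force: [-0.1, -0.6, 2.4]
width: 0.17
t 27.18 tcp [595.   72.2  69.7] jaw yaw -11.4 q [ 0.08  0.31  1.93 -0.    0.9   0.28] F [-0.1 -0.6  2.4] w 0.170 toolx [ 0.001  0.    -1.   ]
```

```bash
python3 -m pendant '[[[0,0,-4],0],[[0,0,-8],0],[[0,0,-12],0],[[0,0,-16],0],[[0,0,-20],0],[[0,0,-24],0],[[0,0,-28],0],[[0,0,-32],0],[[0,0,-36],0],[[0,0,-40],0],[[0,0,-44],0],[[0,0,-44],0]]'; python3 go.py
python3 - <<'E'
from rig import env
from h import *
c=env.read_camera("side");np.savez("s18.npz",**c);crop(c,240,150,360,300,5,"pics/s18.png")
E
```

```text
time: 28.18
ee_pos: [0.6038, 0.1163, 0.0697]
ee_rot: [0.448, 0.548, 0.448, -0.547]
contact_force: [0.7, -0.7, 5.4]
width: 0.172
t 28.18 tcp [603.8 116.3  69.7] jaw yaw -11.4 q [0.15 0.33 1.9  0.   0.91 0.35] F [ 0.7 -0.7  5.4] w 0.172 toolx [ 0.001  0.    -1.   ]
```

View pics/s18.png

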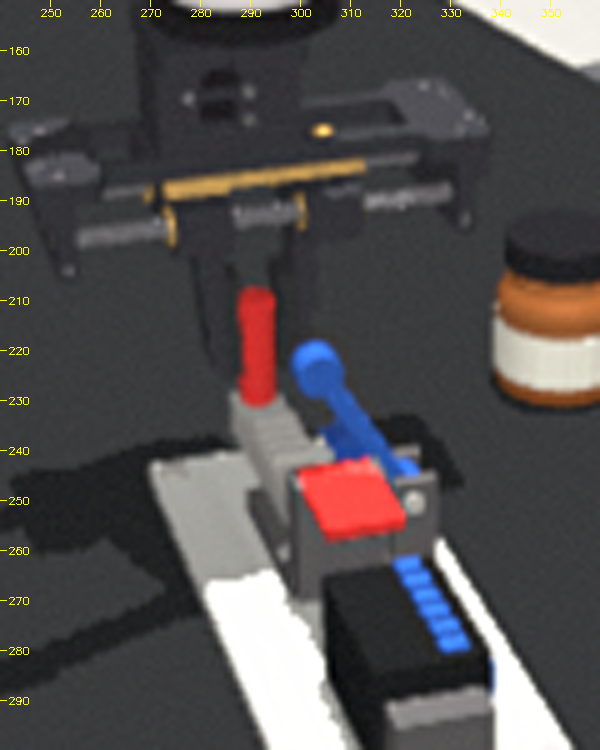

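```bash
python3 -m pendant '[[[0,0,0],0],[[0,0,0],0],[[0,0,0],0],[[0,0,0],0]]' 0.3;python3 -m pendant '[[[-20,0,0],0],[[-50,0,0],0],[[-90,0,0],0],[[-110,0,0],0],[[-110,0,0],0]]';python3 go.py
python3 - <<'E'
from rig import env
from h import *
c=env.read_camera("side");np.savez("s19.npz",**c);crop(c,260,220,350,310,7,"pics/s19.png")
c=env.read_camera("top");np.savez("t19.npz",**c);crop(c,250,180,410,310,4,"pics/t19.png")
E
```

```text
time: 28.57
ee_pos: [0.6021, 0.1155, 0.0682]
ee_rot: [-0.447, -0.547, -0.448, 0.548]
contact_force: [0.7, 0.1, -0.6]
width: 0.353
time: 28.98
ee_pos: [0.6066, 0.116, 0.1854]
ee_rot: [0.449, 0.55, 0.446, -0.544]
contact_force: [0.9, -0.2, 0.5]
width: 0.349
t 28.98 tcp [606.6 116.  185.4] jaw yaw -11.4 q [0.15 0.21 1.82 0.   1.11 0.35] F [ 0.9 -0.2  0.5] w 0.349 toolx [ 0.01   0.002 -1.   ]
```

View pics/t19.png

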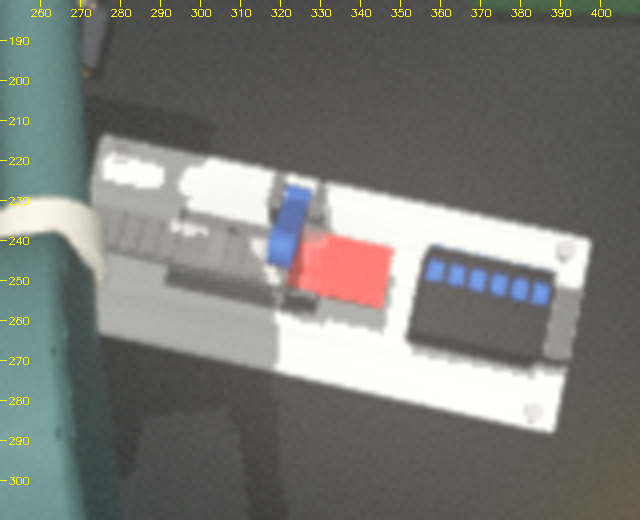

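View pics/s19.png

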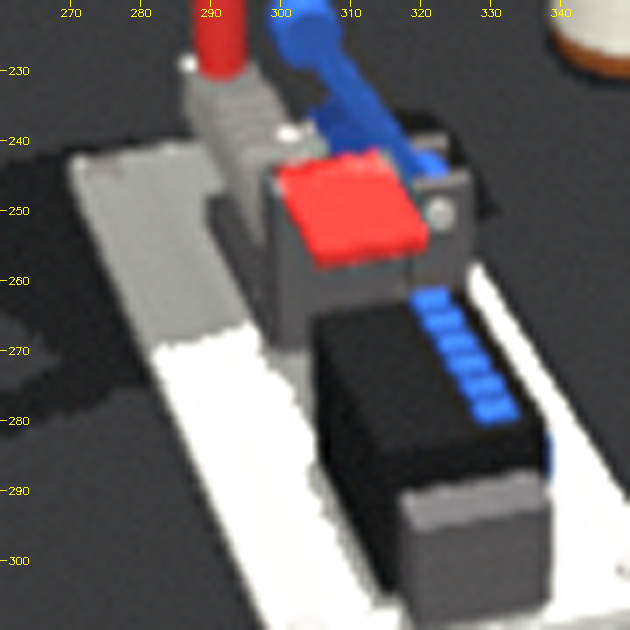

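```bash
python3 - <<'E'
from h import *
a=np.radians(78.7);y=np.array([np.cos(a),np.sin(a)]);x=np.array([y[1],-y[0]])
for n,b in(("t19",(347,236,400,275)),("s19",(300,262,340,310))):
    c=load(n);W=cloud(c)*1e3;P=W[b[1]:b[3],b[0]:b[2]].reshape(-1,3)
    col=c["frame"][b[1]:b[3],b[0]:b[2]].reshape(-1,3).astype(int)
    k=np.isfinite(P[:,0])&(P[:,2]>48);P=P[k];col=col[k]
    d=P[:,:2]-[562,-82];X=d@x;Y=d@y
    print(n,len(P),"z",np.percentile(P[:,2],[5,50,95]).round(1),"X",np.percentile(X,[1,99]).round(1),"Y",np.percentile(Y,[1,99]).round(1))
    r=cv2.minAreaRect(P[:,:2].astype(np.float32));print(r)
    dark=(col.max(1)<70)|((col[:,0]>150)&(col[:,2]<110))
    P=P[dark];X=X[dark];Y=Y[dark]
    print(" dark",len(P),"X",np.percentile(X,[1,99]).round(1),"Y",np.percentile(Y,[1,99]).round(1))
    # edges
    s=np.array([np.percentile(X[(Y>l)&(Y<l+8)],[2,98]) for l in range(-24,24,8)]).round(1);print(s.tolist())
E
```

```text
t19 778 z [52.5 55.6 58.4] X [-19.4  23.7] Y [-36.9  29.6]
((565.2471923828125, -79.6497802734375), (81.13705444335938, 45.09953308105469), 78.44013214111328)
 dark 45 X [ 6.6 17.3] Y [-34.6  19.1]
[[7.0, 16.8], [7.4, 16.8], [7.0, 16.9], [6.5, 16.7], [7.2, 17.3], [7.6, 7.6]]
s19 614 z [49.7 54.6 56.8] X [-21.   21.9] Y [-40.8  22.2]
((561.0794677734375, -90.26060485839844), (67.25392150878906, 43.6653938293457), 78.64216613769531)
 dark 555 X [-21.   20.1] Y [-40.9  22.3]
[[-20.9, 18.8], [-20.6, 18.6], [-20.3, 19.4], [-20.6, 18.5], [-20.9, 19.2], [-20.8, 19.0]]
```

```bash
python3 - <<'E'
from h import *
a=np.radians(78.7);y=np.array([np.cos(a),np.sin(a)]);x=np.array([y[1],-y[0]])
t=load("t19");s=load("s19")
crop(t,342,230,405,285,10,"pics/t19b.png")
for p in((370.3,255.5),):
    q=at_z(t,*p,.055)*1e3;d=q[:2]-[562,-82];print(q.round(1),d@x,d@y)
# couplers row ends triangulated: leftmost, rightmost
for pt,ps in(((358,247.2),(321.2,262)),((384.6,253),(330.6,278.6))):
    q,e=tri(t,pt,s,ps);q=q*1e3;d=q[:2]-[562,-82];print(q.round(1),e*1e3,(d@x).round(1),(d@y).round(1))
E
```

```text
[562.2 -87.6  55. ] 1.3260666459583834 -5.481109245081309
[577.2 -63.8  56. ] 0.7632864164995281 11.4 20.8
[ 567.4 -114.8   54.2] 0.8876721964001832 11.7 -31.1
```

View pics/t19b.png

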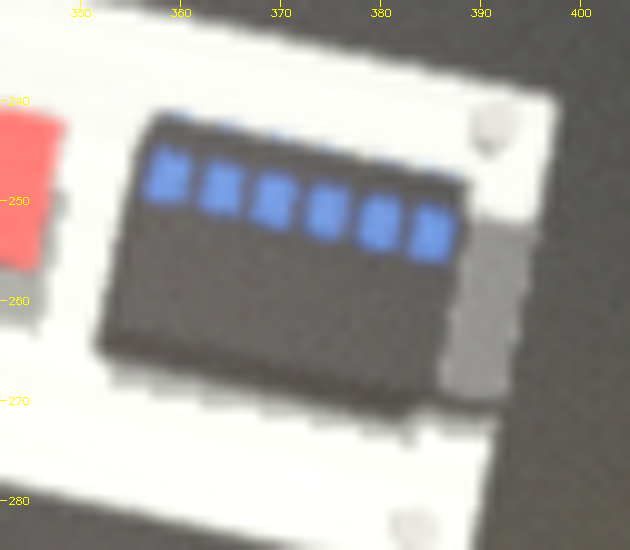

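```bash
python3 go.py 561.5 -88 185 -11.3
```

```text
t 29.08 tcp [603.4 115.4 179.9] jaw yaw -11.4 q [0.15 0.21 1.82 0.   1.11 0.35] F [ 0.  -0.3 -0. ] w 0.348 toolx [ 0.002  0.    -1.   ]
shift [ -5.3  -0.7 207.7]
turn -0.002 or 3.139
```

```bash
python3 -m pendant '[[[0,-0.7,207.7],0],[[0,-0.7,207.7],0],[[0,-0.7,207.7],0],[[0,-0.7,207.7],0],[[0,-0.7,207.7],0],[[0,-0.7,207.7],0],[[0,-0.7,207.7],0]]' -1;python3 go.py 561.5 -88 100 -11.3
```

```text
time: 29.67
ee_pos: [0.559, -0.0899, 0.1765]
ee_rot: [-0.445, -0.547, -0.448, 0.549]
contact_force: [-0.2, 0.1, 0.0]
width: 0.854
t 29.67 tcp [559.  -89.9 176.5] jaw yaw -11.7 q [-0.2   0.13  1.92  0.    1.09  0.  ] F [-0.2  0.1  0. ] w 0.854 toolx [-0.005  0.001 -1.   ]
shift [76.4  2.4 -2.3]
turn -0.007 or 3.135
```

```bash
python3 -m pendant '[[[30,1,-1],0],[[60,1,-1],0],[[76,1,-1],0],[[76,1,-1],0],[[76,1,-1],0]]' -1;python3 go.py 561.5 -88 39 -11.3;python3 - <<'E'
from rig import env
from h import *
c=env.read_camera("side");np.savez("s20.npz",**c);crop(c,230,160,380,320,4,"pics/s20.png")
E
```

```text
time: 30.08
ee_pos: [0.5607, -0.0857, 0.1008]
ee_rot: [-0.447, -0.546, -0.45, 0.548]
contact_force: [-0.3, 0.1, 0.6]
width: 1.003
t 30.08 tcp [560.7 -85.7 100.8] jaw yaw -11.4 q [-0.2   0.22  1.98  0.    0.95  0.  ] F [-0.3  0.1  0.6] w 1.003 toolx [-0.005  0.001 -1.   ]
shift [61.8  1.5  2.1]
turn -0.001 or 3.141
```

View pics/s20.png

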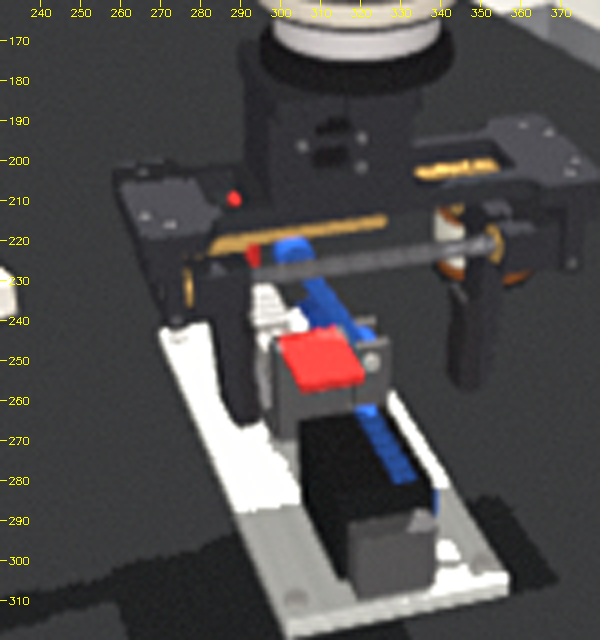

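```bash
python3 -m pendant '[[[25,0,1],0],[[45,0,1],0],[[58,0,1],0],[[60,0,1],0],[[60,0,1],0],[[60,0,1],0]]';python3 go.py 561.5 -88 39 -11.3;python3 - <<'E'
from rig import env
from h import *
c=env.read_camera("side");np.savez("s21.npz",**c);crop(c,230,200,380,320,5,"pics/s21.png")
E
```

```text
time: 30.63
ee_pos: [0.5632, -0.0883, 0.0443]
ee_rot: [0.448, 0.548, 0.447, -0.547]
contact_force: [-0.2, -0.9, 0.2]
width: 0.999
t 30.63 tcp [563.2 -88.3  44.3] jaw yaw -11.4 q [-0.2   0.29  2.01  0.    0.84  0.  ] F [-0.2 -0.9  0.2] w 0.999 toolx [ 0.002 -0.    -1.   ]
shift [ 5.3 -1.8  0. ]
turn -0.002 or 3.139
```

View pics/s21.png

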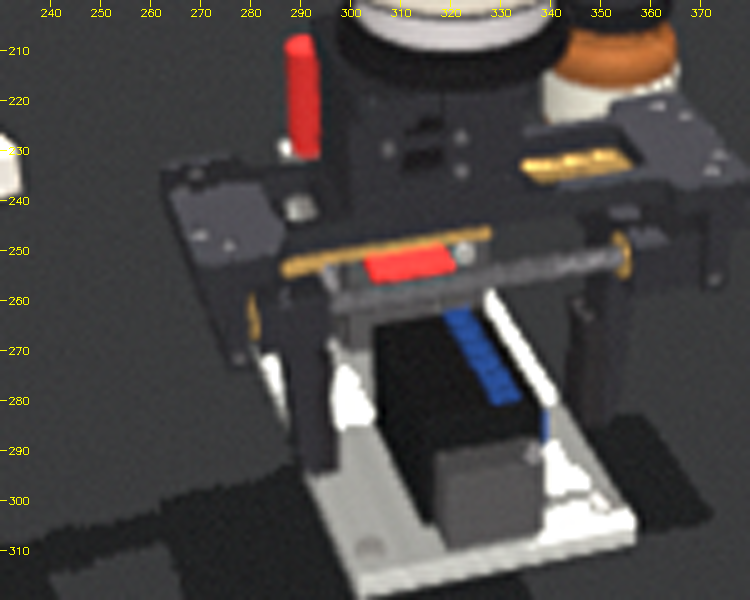

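```bash
python3 -m pendant '[[[4,-1,0],0],[[5,-1,0],0],[[5,-1,0],0],[[5,-1,0],0]]';python3 -m pendant '[[[0,0,0],0],[[0,0,0],0],[[0,0,0],0],[[0,0,0],0],[[0,0,0],0],[[0,0,0],0],[[0,0,0],0],[[0,0,0],0],[[0,0,0],0]]' 1 30; python3 go.py; python3 -m pendant '[[[0,0,0],0],[[0,0,0],0]]'; python3 go.py
```

```text
time: 31.02
ee_pos: [0.5612, -0.0882, 0.0383]
ee_rot: [0.448, 0.547, 0.448, -0.547]
contact_force: [0.1, 0.0, 0.3]
width: 0.995
time: 31.77
ee_pos: [0.5614, -0.0882, 0.0382]
ee_rot: [0.448, 0.547, 0.448, -0.547]
contact_force: [1.2, -0.6, -1.1]
width: 0.496
t 31.77 tcp [561.4 -88.2  38.2] jaw yaw -11.4 q [-0.2   0.3   2.01  0.    0.83  0.  ] F [ 1.2 -0.6 -1.1] w 0.496 toolx [ 0. -0. -1.]
time: 31.93
ee_pos: [0.5614, -0.0882, 0.0382]
ee_rot: [0.448, 0.547, 0.448, -0.547]
contact_force: [1.1, -0.3, 0.5]
width: 0.499
t 31.93 tcp [561.4 -88.2  38.2] jaw yaw -11.4 q [-0.2   0.3   2.01 -0.    0.83 -0.  ] F [ 1.1 -0.3  0.5] w 0.499 toolx [ 0. -0. -1.]
```

```bash
python3 -m pendant '[[[-8,0,0],0],[[-20,0,0],0],[[-40,0,0],0],[[-70,0,0],0],[[-100,0,0],0],[[-130,0,0],0],[[-145,0,0],0],[[-145,0,0],0],[[-145,0,0],0]]'; python3 go.py 433.8 234.9 180 8.3; python3 - <<'E'
from rig import env
from h import *
c=env.read_camera("side");np.savez("s22.npz",**c);crop(c,230,80,400,320,3,"pics/s22.png")
E
```

```text
time: 32.68
ee_pos: [0.5618, -0.0882, 0.1848]
ee_rot: [0.449, 0.548, 0.447, -0.547]
contact_force: [-1.2, 0.0, -3.3]
width: 0.496
t 32.68 tcp [561.8 -88.2 184.8] jaw yaw -11.4 q [-0.2   0.12  1.92  0.    1.1   0.  ] F [-1.2  0.  -3.3] w 0.496 toolx [ 0.003 -0.001 -1.   ]
shift [   4.2 -189.5 -291.3]
turn -0.344 or 2.797
```

View pics/s22.png

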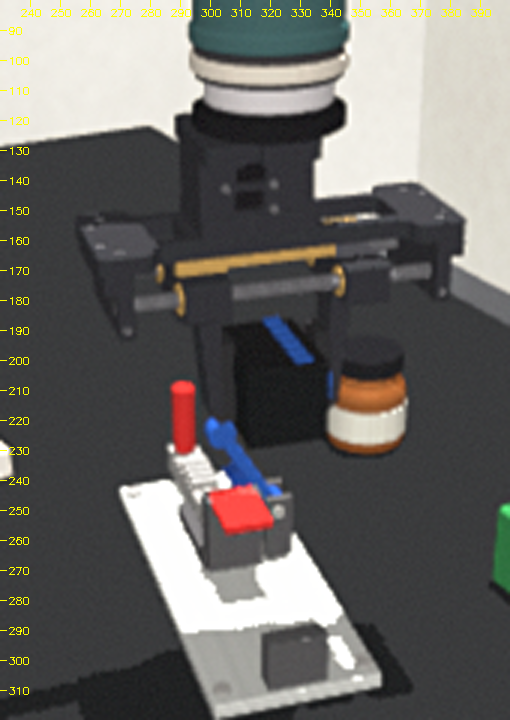

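Module lifted out level. Carry to the white tray.

```bash
python3 -m pendant '[[[0,-24,-36],-0.04],[[0,-47,-72],-0.08],[[0,-71,-108],-0.12],[[0,-94,-145],-0.17],[[0,-118,-181],-0.21],[[0,-141,-217],-0.25],[[0,-165,-253],-0.3],[[0,-189,-291],-0.344],[[0,-189,-291],-0.344],[[0,-189,-291],-0.344],[[0,-189,-291],-0.344],[[0,-189,-291],-0.344]]';python3 go.py 433.8 234.9 60 8.3
```

```text
time: 33.73
ee_pos: [0.4329, 0.2335, 0.1816]
ee_rot: [0.535, 0.462, 0.535, -0.464]
contact_force: [0.7, 0.6, -1.6]
width: 0.493
t 33.73 tcp [432.9 233.5 181.6] jaw yaw 8.3 q [ 0.44 -0.02  2.07 -0.    1.09  0.3 ] F [ 0.7  0.6 -1.6] w 0.493 toolx [-0.002 -0.002 -1.   ]
shift [121.6   1.4  -1.4]
turn -0.000 or 3.141
```

```bash
python3 -m pendant '[[[30,1,-1],0],[[60,1,-1],0],[[90,1,-1],0],[[115,1,-1],0],[[125,1,-1],0],[[125,1,-1],0],[[125,1,-1],0]]';python3 go.py 433.8 234.9 32.2 8.3; python3 - <<'E'
from rig import env
from h import *
c=env.read_camera("side");np.savez("s23.npz",**c);crop(c,130,120,290,270,4,"pics/s23.png")
E
```

```text
time: 34.32
ee_pos: [0.4348, 0.2348, 0.058]
ee_rot: [0.534, 0.463, 0.535, -0.463]
contact_force: [0.8, -0.0, -1.5]
width: 0.493
t 34.32 tcp [434.8 234.8  58. ] jaw yaw 8.2 q [ 0.44  0.15  2.16 -0.    0.83  0.3 ] F [ 0.8 -0.  -1.5] w 0.493 toolx [-0.001 -0.001 -1.   ]
shift [25.8 -0.9 -0.3]
turn -0.002 or 3.139
```

View pics/s23.png

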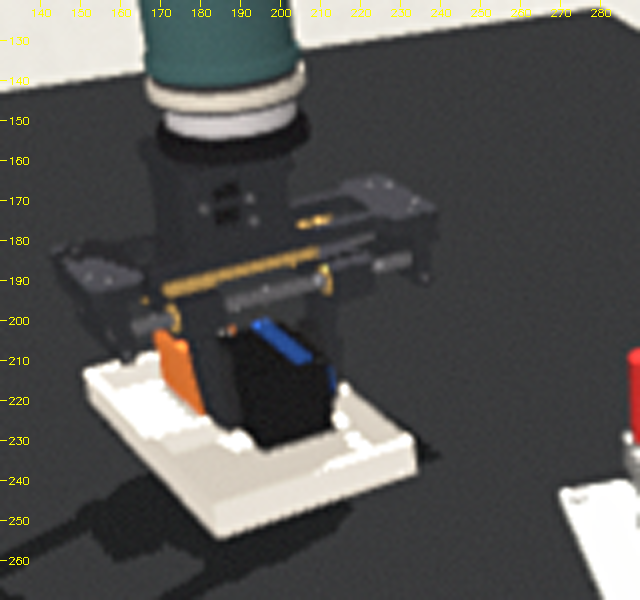

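```bash
python3 -m pendant '[[[8,-1,0],0],[[16,-1,0],0],[[21,-1,0],0],[[23,-1,0],0],[[23,-1,0],0],[[23,-1,0],0]]';python3 go.py; python3 -m pendant '[[[1,0,0],0],[[2,0,0],0],[[2,0,0],0],[[2,0,0],0]]';python3 go.py
```

```text
time: 34.87
ee_pos: [0.4334, 0.2356, 0.035]
ee_rot: [0.535, 0.462, 0.535, -0.463]
contact_force: [-0.4, -0.4, -1.3]
width: 0.499
t 34.87 tcp [433.4 235.6  35. ] jaw yaw 8.3 q [0.45 0.18 2.17 0.   0.78 0.3 ] F [-0.4 -0.4 -1.3] w 0.499 toolx [-0. -0. -1.]
time: 35.2
ee_pos: [0.4336, 0.2356, 0.0332]
ee_rot: [0.535, 0.463, 0.535, -0.463]
contact_force: [0.1, -0.1, -2.3]
width: 0.496
t 35.20 tcp [433.6 235.6  33.2] jaw yaw 8.3 q [ 0.45  0.19  2.17 -0.    0.78  0.3 ] F [ 0.1 -0.1 -2.3] w 0.496 toolx [ 0.  0. -1.]
```

```bash
python3 -m pendant '[[[0.5,0,0],0],[[1,0,0],0],[[1.3,0,0],0],[[1.3,0,0],0]]';python3 go.py; python3 -m pendant '[[[0,0,0],0],[[0,0,0],0],[[0,0,0],0],[[0,0,0],0]]' -0.25;python3 -m pendant '[[[-20,0,0],0],[[-50,0,0],0],[[-90,0,0],0],[[-130,0,0],0],[[-170,0,0],0],[[-200,0,0],0]]';python3 go.py;python3 - <<'E'
from rig import env
from h import *
c=env.read_camera("side");np.savez("s24.npz",**c);crop(c,130,120,290,270,4,"pics/s24.png")
E
```

```text
time: 35.53
ee_pos: [0.4336, 0.2356, 0.0321]
ee_rot: [0.535, 0.463, 0.535, -0.463]
contact_force: [-1.5, -0.6, 1.1]
width: 0.494
t 35.53 tcp [433.6 235.6  32.1] jaw yaw 8.3 q [0.45 0.19 2.17 0.   0.78 0.3 ] F [-1.5 -0.6  1.1] w 0.494 toolx [ 0.  0. -1.]
time: 35.87
ee_pos: [0.4337, 0.2356, 0.0319]
ee_rot: [0.535, 0.463, 0.535, -0.463]
contact_force: [-0.1, -0.1, 0.0]
width: 0.625
time: 36.37
ee_pos: [0.4343, 0.236, 0.2356]
ee_rot: [0.535, 0.464, 0.534, -0.461]
contact_force: [0.5, -0.2, -0.5]
width: 0.626
t 36.37 tcp [434.3 236.  235.6] jaw yaw 8.3 q [ 0.45 -0.07  2.01  0.    1.19  0.3 ] F [ 0.5 -0.2 -0.5] w 0.626 toolx [ 0.003  0.002 -1.   ]
```

View pics/s24.png

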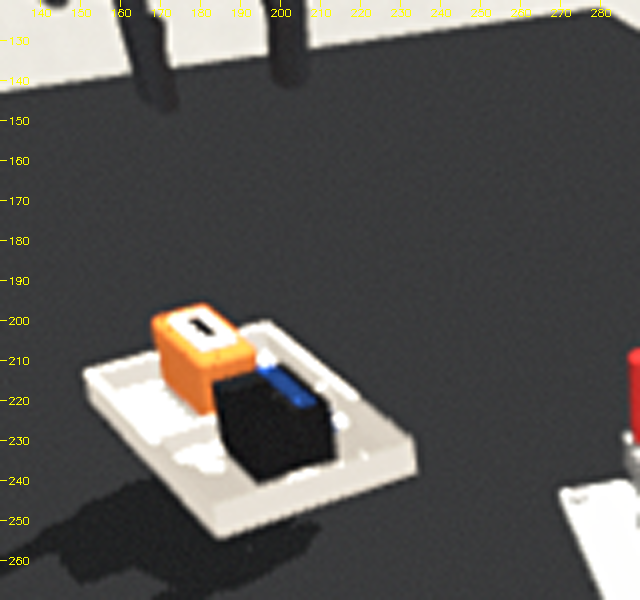

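```bash
python3 go.py 420 -20 240; python3 -m pendant '[[[0,-50,250],0],[[0,-50,250],0],[[0,-50,250],0],[[0,-50,250],0],[[0,-50,250],0],[[0,-50,250],0],[[0,-50,250],0],[[0,-50,250],0]]'; python3 go.py;python3 - <<'E'
from rig import env
from h import *
for n in("side","top"):
    c=env.read_camera(n);np.savez(n+"25.npz",**c);cv2.imwrite(f"pics/{n}25.png",c["frame"])
def st(name,Wc,box,zlo,zhi):
    x0,y0,x1,y1=box
    P=Wc[y0:y1,x0:x1].reshape(-1,3)*1e3;P=P[(P[:,2]>zlo)&(P[:,2]<zhi)]
    if len(P)<5: print(name,"few");return
    A=np.c_[P[:,:2],np.ones(len(P))];co=np.linalg.lstsq(A,P[:,2],rcond=None)[0]
    r=cv2.minAreaRect(P[:,:2].astype(np.float32));print(name,len(P),np.median(P[:,2]).round(1),np.round(r[0],1),np.round(r[1],1),round(r[2],1),"tilt deg",np.degrees(co[:2]).round(1))
T=cloud(load("top25"));S=cloud(load("side25"))
st("cass T",T,(125,290,182,355),45,60);st("mod T",T,(180,290,235,355),46,60)
st("clv T",T,(462,305,515,375),40,60);st("bot T",T,(410,305,470,370),70,100)
st("jar T",T,(245,140,295,185),60,90);st("wipes T",T,(360,140,435,190),50,70)
st("jar S",S,(330,185,375,240),20,90)
E
```

```text
t 36.42 tcp [437.3 237.5 241.7] jaw yaw 8.3 q [ 0.45 -0.07  2.    0.    1.19  0.3 ] F [2.3 0.7 2.6] w 0.628 toolx [ 0.012  0.006 -1.   ]
shift [ -0.  -54.2 252.3]
time: 37.08
ee_pos: [0.4197, -0.0212, 0.2317]
ee_rot: [0.534, 0.464, 0.533, -0.464]
contact_force: [0.1, 0.2, 1.1]
width: 0.626
t 37.08 tcp [419.7 -21.2 231.7] jaw yaw 8.0 q [-0.11 -0.22  2.15 -0.    1.21 -0.25] F [0.1 0.2 1.1] w 0.626 toolx [ 0. -0. -1.]
cass T 763 49.7 [422.9 317.7] [ 36.8 105.8] 10.4 tilt deg [0.6 0.4]
mod T 788 49.8 [434.  235.6] [43.8 65.1] 8.4 tilt deg [0.9 0.4]
clv T 549 46.3 [ 424.4 -314.5] [40.1 60. ] 11.1 tilt deg [ 0.6 -0.7]
bot T 151 80.1 [ 408.6 -218.6] [22.3 23. ] 53.8 tilt deg [-2.7 -6.4]
jar T 599 75.4 [758.3 120.3] [52.2 51.2] 44.7 tilt deg [3. 2.]
wipes T 1613 55.8 [ 753.4 -141. ] [109.3  61.1] 89.2 tilt deg [0.6 0. ]
jar S 742 52.0 [755.6 114.6] [56.5 59.9] 86.1 tilt deg [23.5 35.8]
```

View pics/top25.png

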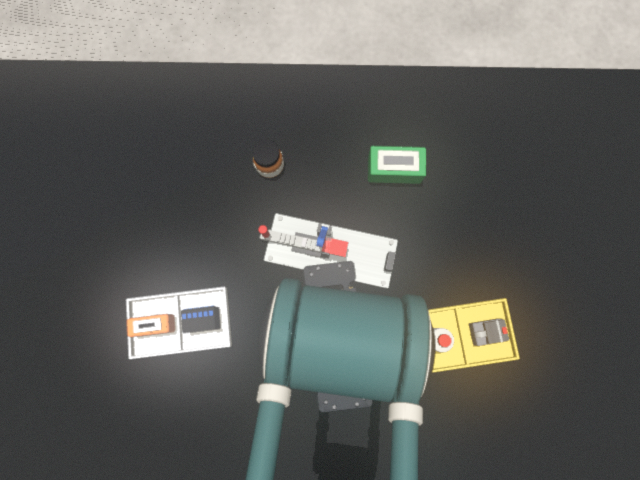

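View pics/side25.png

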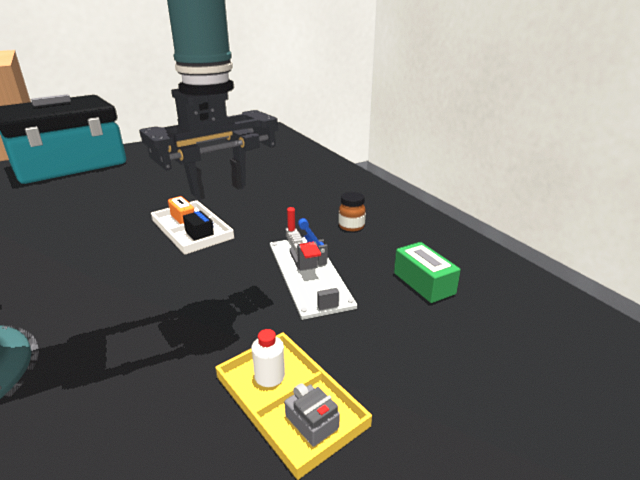

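```bash
python3 -c "
from rig import env
print(env.hand_in())"
```

```text
the job is handed in; nothing more can be done
None
```

Both kits are made up, and I handed the job in at about 37 s of the 118 s allowed. The cleaver and bottle are in the yellow tray, and the cassette and module are in the white tray, one to a compartment. For the module I lifted the pawl about 60°, slid the bar back about 45 mm (by the arm's reading), then lifted it out.

**Final checks:**
- **Placement:** The last pictures from both cameras show all four things upright and released.
- **Height and tilt:** The top-camera depth readings put their tops at the heights expected on a 4 mm floor. The cleaver, cassette and module tops are within about 1° of level. The bottle's cap fit read several degrees, but the patch is small and noisy, and it stands upright in the pictures.
- **Bystanders:** The jar and the wipes box read within about 1 mm of where they started.
- **Arm:** It ended clear of everything, and the contact forces I read stayed at a few newtons.

**Disagreements and slips:**
- The two cameras differed by about 1 to 5 mm in position. I used averages or triangulation.
- The last top-view size for the cassette came out at 106 mm instead of 80 mm, probably because the fit caught stray points. Its picture, height and level looked right.
- Early on I sent one stray move by mistake in free air, which touched nothing. I also over-turned the wrist slightly once and corrected it.

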